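# Check-weigh the tall tamper on the balance

## Robot

A 6-joint arm with a two-finger parallel gripper is mounted at the origin on the work surface. World frame = base frame: x ahead of the robot, y to its left, z up, the work surface at z = 0. Lengths are in mm, angles in degrees, forces in N, time in s.
With the tool pointing down it reaches from about 250 to 850 mm from the base axis. Payload 12.5 kg.
Tool frame: the origin (TCP) lies midway between the tips of the shut fingers; the grasp point (between the pads) lies 19 mm behind it; z points along the fingers, y is the line along which they close (so a half turn about z gives the same grasp; the last joint's range is limited). The gripper opens to 93 mm and grips with 3 to 60 N. Pads are 15 mm wide; open, the fingers measure 128 mm over their backs; the gripper's body (75 mm by 188 mm) begins 65 mm behind the grasp point.
Start: joints at [-79.217, 20.094, 94.641, -0, 65.266, -4.847], TCP at [148.206, -529.641, 218.633] pointing down, gripper open.
Joint ranges: [-157.81, 157.81], [-45, 120.19], [0.68, 151.7], [-89.99, 269.99], [4.06, 180], [-164.3, 164.3]. Speed limits (degrees/s): [127.2, 127.2, 159.86, 180, 180, 180].

## Interface

Orientations are given as a 3x3 rotation matrix whose columns are the frame's x, y, z axes.
In Python, from workcell import ctrl gives the robot as it stands.
- The arm moves only by the tool jog_arm, never from a script. Its argument "targets" is a list of rows, each an object of numbers: "ax", "ay", "az": the turn, a rotation vector about the tool's x, y, z as a fraction of full scale; "dx", "dy", "dz": the shift along the tool's x, y, z as a fraction of full scale; "grip": the gripper's target within -1 to 1 (fully open at 1, half-way at 0, shut at -1). In form: [{"ax": .., "ay": .., "az": .., "dx": .., "dy": .., "dz": .., "grip": ..}, ...]. A call has 1 to 10 rows; each row is the pose to reach, as a shift and turn from the pose commanded when the call began, along the tool's axes at that moment, turning the shorter way round; what a row does not reach only later rows make up. Full scale, the value 1, is 250 mm for a shift and 180 degrees for a turn. A row lasts 1/12 s, in which the tool goes at most 41.7 mm and 7.16 degrees, less where a joint would pass 70% of its speed; a pose out of reach is approached as far as the arm can. A call with a number of a shift or a turn outside -1 to 1 is refused whole. A call with a gripper value outside its range is refused whole. The fingers move at their own pace and stop on an object; "squeeze" is the grip in N (left out, the last holds). Time passes only in rows, so rows that repeat a pose let the fingers close. It gives the time, the measured TCP pose, the force, the opening and the grip force at its end, in the units of the state.
- ctrl.read_state(): the state, without advancing time (a new reading comes with each control period).
- ctrl.grab_frame(name): name is "side" or "top" or "wrist"; returns the picture (480x640x3 uint8, red, green, blue); there is no depth.
- ctrl.calibration(name): a dict with "fx", "fy", "cx", "cy" (pixels), "R" (3x3) and "t" (3): a world point X has camera coordinates R X + t; the wrist camera has in their place "mount" (4x4, takes a point from camera to tool coordinates, whose origin is the TCP and whose axes are the flange's). Camera axes: x right, y down, z forward; pixel columns grow to the right and rows downward; lengths in mm; the calibration is good to about 2 mm. A picture is of the moment at which its call begins: read the wrist's pose just before it. calibration takes no time and is no camera call.
- ctrl.close_job(): hands the job in; it is judged then, once.
The state is a dict: "time": time; "joint_positions": joint angles; "joint_velocities": joint speeds; "joint_torque": joint torques, N m; "ee_pos": TCP position; "tcp_rot": TCP orientation; "wrist_force": force on the tool from outside, world axes, zero at the start; "wrist_torque": the same for the moment, N m; "gripper_width": opening from 0.0 (shut) to 1.0 (fully open); "finger_force": force on a finger pad.
Only numpy, scipy, OpenCV 4.12 (cv2) and the standard library are available. Lean on these libraries where they do the work, as an engineer would, in place of code of your own. Each camera call takes 0.05 s, during which the arm holds its last target. There are 200 camera calls.

## Task

Lift the large check weight off the balance pan and stand it back on its rubber mat. Then take the tall steel tamper out of the sloping rack and stand it upright on its foot, by itself, near the middle of the pan; let go and see that it stays standing without wobble for about a second before you press the balance key fully down and let it come up again. Leave everything else where it is.

Things in the scene. Friction and masses are not known exactly. Their poses are not given: they have to be found in the camera images.
- balance: Fixed white balance, 270 x 210 x 60 mm. Origin: centre of underside; +x to its back (pan end), -x to the keypad end nearer the robot. It stands left or right of the robot, the rack on the other side; small yaw. A glass screen rises to 125 mm above the table on three sides of the pan (98 mm from the pan's centre left and right, 84 mm behind), open above and to the keypad end.
- pan (a point): Centre of the top face of the balance's flat round steel pan, 110 mm in diameter, 72 mm above the table; rigid.
- key_top (a point): Centre of the top of the balance's round push key (26 mm diameter, white), at the keypad end, 148 mm in front of and 70 mm to the -y side of the pan's centre in the balance's frame. Pressed straight down.
- key (a joint): Travel of the key: 0 up, 0.005 m fully down. Springs back; about 4 N to press fully down.
- mat: Fixed flat black rubber mat, 130 x 130 x 4 mm, on the table between the balance and the rack. Origin at the centre of its underside; x and y along its sides. Two small weights stand on it at its two corners on the +x side (small_weight_a, small_weight_b); its middle is free.
- weight: Large 0.5 kg steel check weight: plain cylinder 40 mm in diameter and 50 mm high, then a narrow neck and a knob 24 mm in diameter from 63 to 74 mm up. Origin at the centre of its underside, z up through the knob. Starts standing on the balance pan.
- rack: Fixed white rack, origin centre of underside. Its panel, 205 mm wide, leans 35 degrees from vertical, upper edge to the rack's -x (robot) side; three tools lie on its upper (+x) face, 67 mm apart along the rack's y, feet on a ledge, held only between ribs 14 mm high. Along the tools the ribs end 60 mm and the panel 100 mm above the ledge. Tools lift out upwards or along their axes.
- tamper: Tall steel tamper, about 0.34 kg, the longest tool in the rack (170 mm), in any slot. Round: foot 28 mm dia. up to 22 mm, stem 16 mm dia. 28 to 105 mm, grip barrel 28 mm dia. 112 to 160 mm, tapered top. Origin: centre of the foot's flat underside; z along its axis to the top. Starts leaning 35 degrees, top to the robot side. Falls if left tilted over about 8 degrees.
- tamper_top (a point): Centre of the tamper's top end, 170 mm from its origin along its z.
- short_tamper: Bystander in the rack: the same shape in steel but only 115 mm long, 28 mm in diameter. Origin at its foot, z along its axis.
- pestle: Bystander in the rack: white porcelain pestle, 130 mm long, 28 mm in diameter at both ends. Origin at its foot, z along its axis.
- small_weight_a: Bystander: small steel weight, 24 mm in diameter, 46 mm high, at a corner of the mat. Origin at the centre of its underside.
- small_weight_b: Bystander: small steel weight, 21 mm in diameter, 38 mm high, at another corner of the mat. Origin at the centre of its underside.
- cylinder: Bystander: clear plastic measuring cylinder, 152 mm high, 34 mm in diameter on a 68 mm foot, standing behind the mat. Origin at the centre of its underside.
- mould: Bystander: brass cone mould, 90 mm in diameter at the foot, 40 mm at the top, 73 mm high, at the back. Origin at the centre of its underside.
- crucible: Bystander: porcelain crucible with a knobbed lid, 54 mm in diameter, 50 mm high, at the back. Origin at the centre of its underside.
- tin: Bystander: round aluminium sample tin with lid, 80 mm in diameter, 30 mm high, at the back. Origin at the centre of its underside.

How it is judged:
By the outcome, as a careful person would: the job done as asked, in the order asked, and still so for the second after the job is handed in, with the robot touching nothing.
It also fails if it takes over 72 s, if anything falls off the work surface, if the arm or the gripper's body presses on something with over 40 N, if the wrist force passes 120 N, or if a joint passes its speed limit or range.

## Working session

There is one attempt and no reset: what is moved stays moved. The work goes in short steps, Python scripts to look and compute and a tool call to move; the robot and the scene stay as the last step left them, time stands still between calls to the robot, and variables do not carry over. Pictures are saved under pics/ and viewed, at most 10 in all, crops included, and the job is handed in when it is done.

Besides the shell and the picture viewer there is one more tool, called after "Call:" as name(argument=value, ...) on one line, values as JSON. jog_arm: Moves the arm, as the interface text tells. Shift numbers are shares of 250 mm and turn numbers shares of 180 degrees, none past 1 either way. Its arguments: {"type":"object","properties":{"targets":{"type":"array","items":{"type":"object","properties":{"ax":{"type":"number"},"ay":{"type":"number"},"az":{"type":"number"},"dx":{"type":"number"},"dy":{"type":"number"},"dz":{"type":"number"},"grip":{"type":"number"}}}},"squeeze":{"type":"number"}},"required":["targets"]}

```bash
mkdir -p pics
python3 - <<'E'
from workcell import ctrl
import cv2,numpy as np
s=ctrl.read_state();print(s['time'],s['ee_pos'],np.round(s['tcp_rot'],3).tolist(),s['gripper_width'])
for n in('side','top'):
    cv2.imwrite(f'pics/{n}0.png',ctrl.grab_frame(n)[:,:,::-1]);print(n,ctrl.calibration(n))
print(ctrl.calibration('wrist'))
E
```

```text
0.0 [ 148.13418677 -529.31308906  218.10571768] [[0.963, 0.269, -0.0], [0.269, -0.963, 0.001], [0.0, -0.001, -1.0]] 1.0033077204658711
side {'fx': 480.5672451676829, 'fy': 480.5672451676829, 'cx': 315.14464903208494, 'cy': 236.55811422964447, 'R': array([[-0.90543262, -0.42444749, -0.00600789],
       [-0.31922205,  0.69015806, -0.64944525],
       [ 0.2798018 , -0.58611106, -0.76038463]]), 't': array([517.10579385, 245.80237127, 759.46067946])}
top {'fx': 471.70483420099237, 'fy': 471.70483420099237, 'cx': 322.5752979231523, 'cy': 243.4917346875132, 'R': array([[-1.25210509e-01, -9.92130183e-01,  1.69121552e-04],
       [-9.68404249e-01,  1.22179148e-01, -2.17406225e-01],
       [ 2.15674614e-01, -2.73853220e-02, -9.76081198e-01]]), 't': array([ 63.65004484, 608.61024388, 972.39608969])}
{'fx': 351.83116035014814, 'fy': 351.83116035014814, 'cx': 317.060045461739, 'cy': 240.64002832266382, 'mount': array([[-2.86574594e-04, -9.63884130e-01, -2.66321801e-01,
         7.31202724e+01],
       [ 9.99999802e-01, -4.25350432e-04,  4.63401768e-04,
        -1.11771826e-01],
       [-5.59945703e-04, -2.66321615e-01,  9.63884061e-01,
        -1.66878415e+02],
       [ 0.00000000e+00,  0.00000000e+00,  0.00000000e+00,
         1.00000000e+00]])}
```

View pics/top0.png

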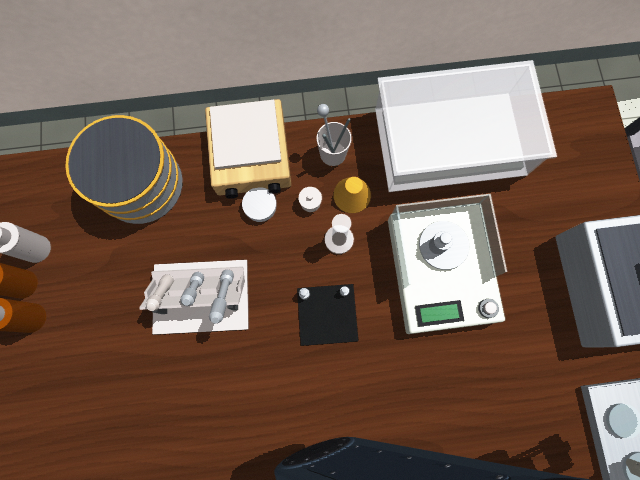

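View pics/side0.png

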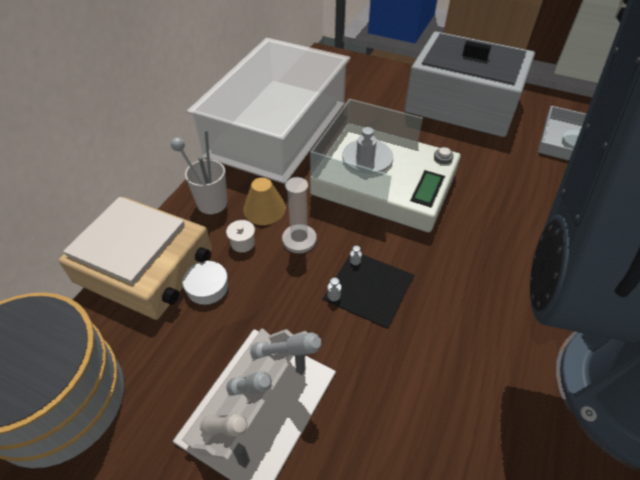

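Top view: balance on the right (pan ~(443,246), key ~(488,308)), mat centre ~(328,315), and the rack on the left with the tall tamper in its right-hand slot (foot ~(227,272), top ~(217,318)). Side view: pan (368,156), key (444,154), tamper top (315,341).

```bash
cat > h.py <<'E'
from workcell import ctrl
import cv2,numpy as np
from scipy.spatial.transform import Rotation as Ro
def cam(n,s=None):
    c=ctrl.calibration(n)
    if n=='wrist':
        T=np.eye(4);T[:3,:3]=s['tcp_rot'];T[:3,3]=s['ee_pos'];M=T@c['mount'];R=M[:3,:3].T;t=-R@M[:3,3]
    else:R,t=c['R'],c['t']
    return c,np.array(R),np.array(t)
def ray(cm,p):
    c,R,t=cm;d=R.T@np.array([(p[0]-c['cx'])/c['fx'],(p[1]-c['cy'])/c['fy'],1]);return -R.T@t,d/np.linalg.norm(d)
def plane(cm,p,z):
    o,d=ray(cm,p);return o+d*(z-o[2])/d[2]
def tri(rays):
    A=sum(np.eye(3)-np.outer(d,d) for o,d in rays);b=sum((np.eye(3)-np.outer(d,d))@o for o,d in rays);return np.linalg.solve(A,b)
def move(dst_pos,dst_rot,cmd_pos,cmd_rot):
    "print the jog row from commanded pose to target"
    cmd_rot=np.array(cmd_rot)
    d=cmd_rot.T@(np.array(dst_pos)-cmd_pos)/250;a=Ro.from_matrix(cmd_rot.T@np.array(dst_rot)).as_rotvec()/np.pi
    return np.round(d,4),np.round(a,4)
E
python3 - <<'E'
from h import *
T,S=cam('top'),cam('side')
P=lambda n,p,z:print(n,np.round(plane(T,p,z),0))
P('pan',(443,246),72);P('key',(488.5,307),72);
for p in[(299,288),(354,286),(358,342),(301,345)]:P('mat',p,4)
for p in[(152,264),(247,260),(248,329),(153,334)]:P('rack',p,2)
for p in[(389,207),(407,333),(504,321)]:P('bal',p,60)
print('top',tri([ray(T,(217,318)),ray(S,(315,341))]),'foot',tri([ray(T,(227,273)),ray(S,(258,349))]))
P('cyl',(339,240),5)
# contours
im=cv2.imread('pics/top0.png');hsv=cv2.cvtColor(im,cv2.COLOR_BGR2HSV)
m=(im.max(2)<45).astype(np.uint8);m=cv2.morphologyEx(m,cv2.MORPH_OPEN,np.ones((5,5)))
for c in cv2.findContours(m,0,1)[0]:
    r=cv2.minAreaRect(c)
    if cv2.contourArea(c)>1500 and r[0][1]<400:print(r,plane(T,r[0],4),[plane(T,q,4).round().tolist() for q in cv2.boxPoints(r)])
E
```

```text
pan [ 572. -274.   72.]
key [ 429. -346.   72.]
mat [529.  52.   4.]
mat [518. -74.   4.]
mat [392. -65.   4.]
mat [401.  62.   4.]
rack [627. 384.   2.]
rack [609. 164.   2.]
rack [451. 177.   2.]
rack [467. 389.   2.]
bal [ 678. -173.   60.]
bal [ 397. -167.   60.]
bal [ 396. -377.   60.]
top [470.95478116 211.71480341 154.54626039] foot [576.87689316 206.41006606  36.63814924]
cyl [629. -54.   5.]
((326.9381103515625, 314.5708312988281), (57.40589904785156, 57.671974182128906), 86.18592071533203) [460.88564766  -3.96619885   4.        ] [[530.0, 58.0, 4.0], [522.0, -74.0, 4.0], [394.0, -65.0, 4.0], [401.0, 64.0, 4.0]]
```

Run:
```python
from h import *
s=ctrl.read_state();R=s['tcp_rot']
D=np.diag([1,-1,-1.])
print(move([360,-402,225],D,[148.2,-529.6,218.6],R),move([572,-274,230],D,[360,-402,225],D))
```

```text
(array([ 0.9534, -0.2633, -0.0253]), array([-0.0003,  0.    ,  0.0868])) (array([ 0.848, -0.512, -0.02 ]), array([0., 0., 0.]))
```

Call:
jog_arm(targets=[{"dx": 0.953, "dy": -0.263, "dz": -0.025, "az": 0.0867, "grip": 1}, {"dx": 0.953, "dy": -0.263, "dz": -0.025, "az": 0.0867, "grip": 1}, {"dx": 0.953, "dy": -0.263, "dz": -0.025, "az": 0.0867, "grip": 1}, {"dx": 0.953, "dy": -0.263, "dz": -0.025, "az": 0.0867, "grip": 1}, {"dx": 0.953, "dy": -0.263, "dz": -0.025, "az": 0.0867, "grip": 1}, {"dx": 0.953, "dy": -0.263, "dz": -0.025, "az": 0.0867, "grip": 1}, {"dx": 0.953, "dy": -0.263, "dz": -0.025, "az": 0.0867, "grip": 1}, {"dx": 0.953, "dy": -0.263, "dz": -0.025, "az": 0.0867, "grip": 1}, {"dx": 0.953, "dy": -0.263, "dz": -0.025, "az": 0.0867, "grip": 1}])

```text
invalid input
```

Call:
jog_arm(targets=[{"dx": 0.848, "dy": -0.512, "dz": -0.02}, {"dx": 0.848, "dy": -0.512, "dz": -0.02}, {"dx": 0.848, "dy": -0.512, "dz": -0.02}, {"dx": 0.848, "dy": -0.512, "dz": -0.02}, {"dx": 0.848, "dy": -0.512, "dz": -0.02}, {"dx": 0.848, "dy": -0.512, "dz": -0.02}, {"dx": 0.848, "dy": -0.512, "dz": -0.02}, {"dx": 0.848, "dy": -0.512, "dz": -0.02}, {"dx": 0.848, "dy": -0.512, "dz": -0.02}, {"dx": 0.848, "dy": -0.512, "dz": -0.02}])

```text
invalid input
```

Run:
```python
from h import *
s=ctrl.read_state();im=ctrl.grab_frame('wrist')[:,:,::-1];cv2.imwrite('pics/w1.png',im)
np.save('s1.npy',s,allow_pickle=True)
print(s['time'],s['ee_pos'],np.round(s['tcp_rot'],3).tolist())
```

```text
0.1 [ 148.14020112 -529.37313786  218.172032  ] [[0.963, 0.269, -0.0], [0.269, -0.963, 0.001], [0.0, -0.001, -1.0]]
```

View pics/w1.png

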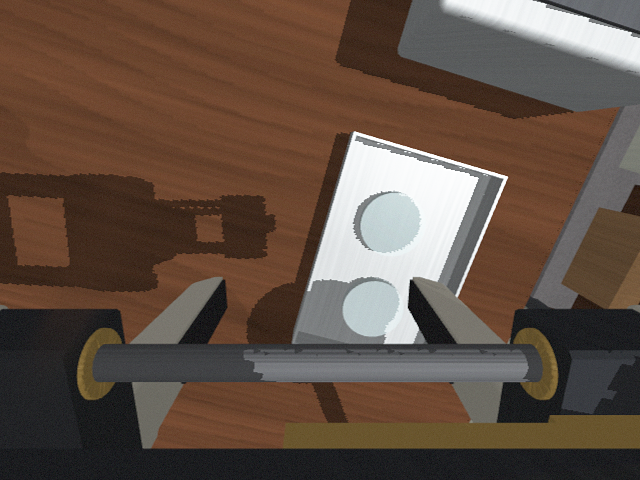

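The moves were refused (rows probably need every key); the arm hasn't moved. The wrist view shows the finger tips around row 285 and a tray with discs below, nothing needed.

Call:
jog_arm(targets=[{"ax": 0, "ay": 0, "az": 0.0867, "dx": 0.953, "dy": -0.263, "dz": -0.025, "grip": 1}, {"ax": 0, "ay": 0, "az": 0.0867, "dx": 0.953, "dy": -0.263, "dz": -0.025, "grip": 1}, {"ax": 0, "ay": 0, "az": 0.0867, "dx": 0.953, "dy": -0.263, "dz": -0.025, "grip": 1}, {"ax": 0, "ay": 0, "az": 0.0867, "dx": 0.953, "dy": -0.263, "dz": -0.025, "grip": 1}, {"ax": 0, "ay": 0, "az": 0.0867, "dx": 0.953, "dy": -0.263, "dz": -0.025, "grip": 1}, {"ax": 0, "ay": 0, "az": 0.0867, "dx": 0.953, "dy": -0.263, "dz": -0.025, "grip": 1}, {"ax": 0, "ay": 0, "az": 0.0867, "dx": 0.953, "dy": -0.263, "dz": -0.025, "grip": 1}, {"ax": 0, "ay": 0, "az": 0.0867, "dx": 0.953, "dy": -0.263, "dz": -0.025, "grip": 1}], squeeze=40)

```text
time: 0.82
ee_pos: [361.5, -400.8, 224.7]
tcp_rot: [[1.0, 0.004, -0.0], [0.004, -1.0, 0.0], [-0.0, -0.0, -1.0]]
wrist_force: [-0.3, -0.5, 0.2]
gripper_width: 1.0
finger_force: 0.0
```

Call:
jog_arm(targets=[{"ax": 0, "ay": 0, "az": 0, "dx": 0.848, "dy": -0.512, "dz": -0.02, "grip": 1}, {"ax": 0, "ay": 0, "az": 0, "dx": 0.848, "dy": -0.512, "dz": -0.02, "grip": 1}, {"ax": 0, "ay": 0, "az": 0, "dx": 0.848, "dy": -0.512, "dz": -0.02, "grip": 1}, {"ax": 0, "ay": 0, "az": 0, "dx": 0.848, "dy": -0.512, "dz": -0.02, "grip": 1}, {"ax": 0, "ay": 0, "az": 0, "dx": 0.848, "dy": -0.512, "dz": -0.02, "grip": 1}, {"ax": 0, "ay": 0, "az": 0, "dx": 0.848, "dy": -0.512, "dz": -0.02, "grip": 1}, {"ax": 0, "ay": 0, "az": 0, "dx": 0.848, "dy": -0.512, "dz": -0.02, "grip": 1}, {"ax": 0, "ay": 0, "az": 0, "dx": 0.848, "dy": -0.512, "dz": -0.02, "grip": 1}, {"ax": 0, "ay": 0, "az": 0, "dx": 0.848, "dy": -0.512, "dz": -0.02, "grip": 1}])

```text
time: 1.57
ee_pos: [570.8, -275.1, 229.4]
tcp_rot: [[1.0, -0.0, -0.001], [-0.0, -1.0, 0.0], [-0.001, -0.0, -1.0]]
wrist_force: [0.5, 0.1, 0.1]
gripper_width: 0.998
finger_force: 0.0
```

Run:
```python
from h import *
s=ctrl.read_state();im=ctrl.grab_frame('wrist')[:,:,::-1];cv2.imwrite('pics/w2.png',im)
np.save('s2.npy',s,allow_pickle=True)
print(s['time'],s['ee_pos'],np.round(s['tcp_rot'],3).tolist())
```

```text
1.5667 [ 570.79950539 -275.13402657  229.43625403] [[1.0, -0.0, -0.001], [-0.0, -1.0, 0.0], [-0.001, -0.0, -1.0]]
```

View pics/w2.png

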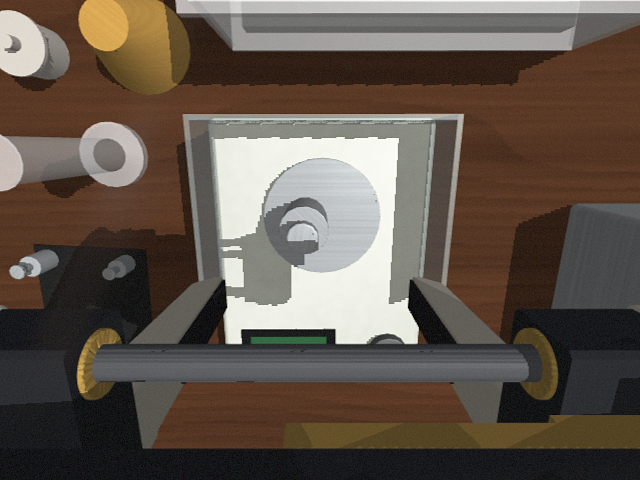

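Wrist view: pan centre ~(322,215), knob top ~(302,236), weight stands off-centre toward the left/near side; balance yaw about 0.

Run:
```python
from h import *
s=np.load('s2.npy',allow_pickle=True).item();W=cam('wrist',s)
print('pan',plane(W,(322,214.5),72),'knob',plane(W,(302,236),146),plane(W,(302,220),122),'glass',plane(W,(184,115),125),plane(W,(462,114),125))
im=cv2.imread('pics/w2.png');c=im[200:270,265:345];cv2.imwrite('pics/c.png',cv2.resize(c,None,fx=6,fy=6,interpolation=2))
```

```text
pan [ 579.59978666 -279.9927445    72.        ] knob [ 578.2543855  -264.25068529  146.        ] [ 585.10636067 -263.35577575  122.        ] glass [ 663.84949282 -178.55090932  125.        ] [ 664.41185217 -380.84379272  125.        ]
```

View pics/c.png

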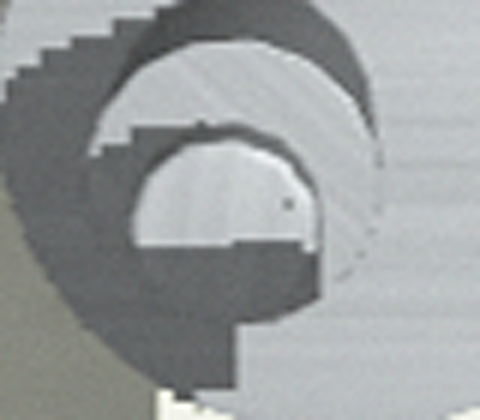

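Crop: knob top centre (302.7,239), body top centre (304.4,231) → weight at about (576,-265); pan centre (580,-280).

Call:
jog_arm(targets=[{"ax": 0, "ay": 0, "az": 0, "dx": 0.021, "dy": -0.04, "dz": 0.1, "grip": 1}, {"ax": 0, "ay": 0, "az": 0, "dx": 0.021, "dy": -0.04, "dz": 0.2, "grip": 1}, {"ax": 0, "ay": 0, "az": 0, "dx": 0.021, "dy": -0.04, "dz": 0.3, "grip": 1}, {"ax": 0, "ay": 0, "az": 0, "dx": 0.021, "dy": -0.04, "dz": 0.4, "grip": 1}, {"ax": 0, "ay": 0, "az": 0, "dx": 0.021, "dy": -0.04, "dz": 0.5, "grip": 1}, {"ax": 0, "ay": 0, "az": 0, "dx": 0.021, "dy": -0.04, "dz": 0.56, "grip": 1}, {"ax": 0, "ay": 0, "az": 0, "dx": 0.021, "dy": -0.04, "dz": 0.584, "grip": 1}, {"ax": 0, "ay": 0, "az": 0, "dx": 0.021, "dy": -0.04, "dz": 0.584, "grip": 1}, {"ax": 0, "ay": 0, "az": 0, "dx": 0.021, "dy": -0.04, "dz": 0.584, "grip": -0.4}, {"ax": 0, "ay": 0, "az": 0, "dx": 0.021, "dy": -0.04, "dz": 0.584, "grip": -0.4}])

```text
time: 2.45
ee_pos: [577.5, -264.9, 85.4]
tcp_rot: [[1.0, -0.0, 0.002], [-0.0, -1.0, -0.001], [0.002, 0.001, -1.0]]
wrist_force: [0.3, -0.7, -1.1]
gripper_width: 0.901
finger_force: 0.0
```

Call:
jog_arm(targets=[{"ax": 0, "ay": 0, "az": 0, "dx": 0, "dy": 0, "dz": 0, "grip": -0.5}, {"ax": 0, "ay": 0, "az": 0, "dx": 0, "dy": 0, "dz": 0, "grip": -0.5}, {"ax": 0, "ay": 0, "az": 0, "dx": 0, "dy": 0, "dz": 0, "grip": -0.5}, {"ax": 0, "ay": 0, "az": 0, "dx": 0, "dy": 0, "dz": 0, "grip": -0.5}, {"ax": 0, "ay": 0, "az": 0, "dx": 0, "dy": 0, "dz": 0, "grip": -0.5}, {"ax": 0, "ay": 0, "az": 0, "dx": 0, "dy": 0, "dz": 0, "grip": -0.5}])

```text
time: 2.95
ee_pos: [577.1, -264.0, 84.0]
tcp_rot: [[1.0, 0.0, 0.0], [0.0, -1.0, -0.0], [0.0, 0.0, -1.0]]
wrist_force: [0.1, 0.3, 0.5]
gripper_width: 0.476
finger_force: 0.0
```

Call:
jog_arm(targets=[{"ax": 0, "ay": 0, "az": 0, "dx": 0, "dy": 0, "dz": 0, "grip": -0.6}, {"ax": 0, "ay": 0, "az": 0, "dx": 0, "dy": 0, "dz": 0, "grip": -0.6}, {"ax": 0, "ay": 0, "az": 0, "dx": 0, "dy": 0, "dz": 0, "grip": -0.6}, {"ax": 0, "ay": 0, "az": 0, "dx": 0, "dy": 0, "dz": 0, "grip": -0.6}])

```text
time: 3.28
ee_pos: [577.1, -264.1, 83.9]
tcp_rot: [[1.0, 0.0, 0.0], [0.0, -1.0, -0.0], [0.0, 0.0, -1.0]]
wrist_force: [1.0, -0.4, 0.4]
gripper_width: 0.426
finger_force: 40.0
```

Call:
jog_arm(targets=[{"ax": 0, "ay": 0, "az": 0, "dx": 0, "dy": 0, "dz": -0.06, "grip": -0.6}, {"ax": 0, "ay": 0, "az": 0, "dx": 0, "dy": 0, "dz": -0.16, "grip": -0.6}, {"ax": 0, "ay": 0, "az": 0, "dx": 0, "dy": 0, "dz": -0.28, "grip": -0.6}, {"ax": 0, "ay": 0, "az": 0, "dx": 0, "dy": 0, "dz": -0.4, "grip": -0.6}, {"ax": 0, "ay": 0, "az": 0, "dx": 0, "dy": 0, "dz": -0.44, "grip": -0.6}, {"ax": 0, "ay": 0, "az": 0, "dx": -0.06, "dy": -0.1, "dz": -0.44, "grip": -0.6}, {"ax": 0, "ay": 0, "az": 0, "dx": -0.12, "dy": -0.22, "dz": -0.44, "grip": -0.6}, {"ax": 0, "ay": 0, "az": 0, "dx": -0.18, "dy": -0.34, "dz": -0.44, "grip": -0.6}, {"ax": 0, "ay": 0, "az": 0, "dx": -0.24, "dy": -0.46, "dz": -0.44, "grip": -0.6}, {"ax": 0, "ay": 0, "az": 0, "dx": -0.3, "dy": -0.58, "dz": -0.44, "grip": -0.6}])

```text
time: 4.12
ee_pos: [500.4, -117.6, 192.4]
tcp_rot: [[1.0, 0.0, -0.002], [0.0, -1.0, 0.001], [-0.002, -0.001, -1.0]]
wrist_force: [1.2, 0.3, -4.6]
gripper_width: 0.426
finger_force: 40.0
```

Call:
jog_arm(targets=[{"ax": 0, "ay": 0, "az": 0, "dx": -0.06, "dy": -0.12, "dz": 0, "grip": -0.6}, {"ax": 0, "ay": 0, "az": 0, "dx": -0.11, "dy": -0.24, "dz": 0, "grip": -0.6}, {"ax": 0, "ay": 0, "az": 0, "dx": -0.14, "dy": -0.36, "dz": 0, "grip": -0.6}, {"ax": 0, "ay": 0, "az": 0, "dx": -0.164, "dy": -0.46, "dz": 0, "grip": -0.6}, {"ax": 0, "ay": 0, "az": 0, "dx": -0.164, "dy": -0.46, "dz": 0.1, "grip": -0.6}, {"ax": 0, "ay": 0, "az": 0, "dx": -0.164, "dy": -0.46, "dz": 0.22, "grip": -0.6}, {"ax": 0, "ay": 0, "az": 0, "dx": -0.164, "dy": -0.46, "dz": 0.34, "grip": -0.6}, {"ax": 0, "ay": 0, "az": 0, "dx": -0.164, "dy": -0.46, "dz": 0.46, "grip": -0.6}, {"ax": 0, "ay": 0, "az": 0, "dx": -0.164, "dy": -0.46, "dz": 0.56, "grip": -0.6}, {"ax": 0, "ay": 0, "az": 0, "dx": -0.164, "dy": -0.46, "dz": 0.6, "grip": -0.6}])

```text
time: 4.95
ee_pos: [458.5, -3.8, 40.3]
tcp_rot: [[1.0, 0.0, -0.006], [0.0, -1.0, 0.001], [-0.006, -0.001, -1.0]]
wrist_force: [-1.0, 0.4, -5.9]
gripper_width: 0.426
finger_force: 40.0
```

Call:
jog_arm(targets=[{"ax": 0, "ay": 0, "az": 0, "dx": 0, "dy": 0, "dz": 0, "grip": -0.6}, {"ax": 0, "ay": 0, "az": 0, "dx": 0, "dy": 0, "dz": 0, "grip": -0.6}])

```text
time: 5.12
ee_pos: [461.0, -4.1, 44.0]
tcp_rot: [[1.0, 0.0, -0.001], [0.0, -1.0, 0.0], [-0.001, -0.0, -1.0]]
wrist_force: [0.7, -0.6, -4.6]
gripper_width: 0.421
finger_force: 40.0
```

Lower 28 mm onto the mat, slowly, and let go.

Call:
jog_arm(targets=[{"ax": 0, "ay": 0, "az": 0, "dx": 0, "dy": 0, "dz": 0.04, "grip": -0.6}, {"ax": 0, "ay": 0, "az": 0, "dx": 0, "dy": 0, "dz": 0.08, "grip": -0.6}, {"ax": 0, "ay": 0, "az": 0, "dx": 0, "dy": 0, "dz": 0.1, "grip": -0.6}, {"ax": 0, "ay": 0, "az": 0, "dx": 0, "dy": 0, "dz": 0.108, "grip": -0.6}, {"ax": 0, "ay": 0, "az": 0, "dx": 0, "dy": 0, "dz": 0.11, "grip": -0.6}, {"ax": 0, "ay": 0, "az": 0, "dx": 0, "dy": 0, "dz": 0.112, "grip": -0.6}, {"ax": 0, "ay": 0, "az": 0, "dx": 0, "dy": 0, "dz": 0.114, "grip": -0.6}, {"ax": 0, "ay": 0, "az": 0, "dx": 0, "dy": 0, "dz": 0.114, "grip": -0.6}])

```text
time: 5.78
ee_pos: [461.2, -4.1, 15.9]
tcp_rot: [[1.0, 0.001, 0.001], [0.001, -1.0, -0.0], [0.001, 0.0, -1.0]]
wrist_force: [-1.4, -0.9, 0.7]
gripper_width: 0.425
finger_force: 40.0
```

Call:
jog_arm(targets=[{"ax": 0, "ay": 0, "az": 0, "dx": 0, "dy": 0, "dz": 0, "grip": 0.3}, {"ax": 0, "ay": 0, "az": 0, "dx": 0, "dy": 0, "dz": 0, "grip": 0.3}, {"ax": 0, "ay": 0, "az": 0, "dx": 0, "dy": 0, "dz": 0, "grip": 0.3}, {"ax": 0, "ay": 0, "az": 0, "dx": 0, "dy": 0, "dz": -0.05, "grip": 0.3}, {"ax": 0, "ay": 0, "az": 0, "dx": 0, "dy": 0, "dz": -0.2, "grip": 0.1}, {"ax": 0, "ay": 0, "az": 0, "dx": 0, "dy": 0, "dz": -0.35, "grip": 0.1}, {"ax": 0, "ay": 0, "az": 0, "dx": 0, "dy": 0, "dz": -0.5, "grip": 0.1}, {"ax": 0, "ay": 0, "az": 0, "dx": 0, "dy": 0, "dz": -0.65, "grip": 0.1}, {"ax": 0, "ay": 0, "az": 0, "dx": 0, "dy": 0, "dz": -0.8, "grip": 0.1}, {"ax": 0, "ay": 0, "az": 0, "dx": 0, "dy": 0, "dz": -0.9, "grip": 0.1}])

```text
time: 6.62
ee_pos: [461.6, -4.1, 244.1]
tcp_rot: [[1.0, 0.0, 0.004], [0.0, -1.0, -0.0], [0.004, 0.0, -1.0]]
wrist_force: [-0.1, -0.1, -0.5]
gripper_width: 0.552
finger_force: 0.0
```

```bash
cat >> h.py <<'E'
def tool(yaw,tilt): # tool down, yawed, then tilted so it points outward(+x) by tilt
    return (Ro.from_euler('z',yaw,degrees=True)*Ro.from_euler('y',-tilt,degrees=True)).as_matrix()@np.diag([1,-1,-1.])
E
python3 - <<'E'
from h import *
s=ctrl.read_state();print(s['time'],s['ee_pos'])
Rt=tool(-4.5,35);print(Rt.round(3));print(move([414,216,240],Rt,s['ee_pos'],np.diag([1,-1,-1.])))
E
```

```text
6.6167 [461.63549834  -4.13223557 244.14821754]
[[ 0.817 -0.078  0.572]
 [-0.064 -0.997 -0.045]
 [ 0.574  0.    -0.819]]
(array([-0.1905, -0.8805,  0.0166]), array([-0.0076,  0.1943,  0.0242]))
```

Call:
jog_arm(targets=[{"ax": -0.0076, "ay": 0.1943, "az": 0.0242, "dx": -0.19, "dy": -0.88, "dz": 0.0, "grip": 0.1}, {"ax": -0.0076, "ay": 0.1943, "az": 0.0242, "dx": -0.19, "dy": -0.88, "dz": 0.0, "grip": 0.1}, {"ax": -0.0076, "ay": 0.1943, "az": 0.0242, "dx": -0.19, "dy": -0.88, "dz": 0.0, "grip": 0.1}, {"ax": -0.0076, "ay": 0.1943, "az": 0.0242, "dx": -0.19, "dy": -0.88, "dz": 0.0, "grip": 0.1}, {"ax": -0.0076, "ay": 0.1943, "az": 0.0242, "dx": -0.19, "dy": -0.88, "dz": 0.0, "grip": 0.1}, {"ax": -0.0076, "ay": 0.1943, "az": 0.0242, "dx": -0.19, "dy": -0.88, "dz": 0.0, "grip": 0.1}, {"ax": -0.0076, "ay": 0.1943, "az": 0.0242, "dx": -0.19, "dy": -0.88, "dz": 0.0, "grip": 0.1}, {"ax": -0.0076, "ay": 0.1943, "az": 0.0242, "dx": -0.19, "dy": -0.88, "dz": 0.0, "grip": 0.1}, {"ax": -0.0076, "ay": 0.1943, "az": 0.0242, "dx": -0.19, "dy": -0.88, "dz": 0.0, "grip": 0.1}, {"ax": -0.0076, "ay": 0.1943, "az": 0.0242, "dx": -0.19, "dy": -0.88, "dz": 0.0, "grip": 0.1}])

```text
time: 7.45
ee_pos: [413.0, 216.7, 240.4]
tcp_rot: [[0.817, -0.075, 0.572], [-0.062, -0.997, -0.043], [0.573, 0.0, -0.819]]
wrist_force: [-0.9, -0.4, -0.2]
gripper_width: 0.548
finger_force: 0.0
```

Run:
```python
from h import *
s=ctrl.read_state();im=ctrl.grab_frame('wrist')[:,:,::-1];cv2.imwrite('pics/w3.png',im)
np.save('s3.npy',s,allow_pickle=True)
cv2.imwrite('pics/top3.png',ctrl.grab_frame('top')[:,:,::-1])
print(s['time'],s['ee_pos'],np.round(s['tcp_rot'],3).tolist())
```

```text
7.45 [412.97220185 216.69491099 240.37917672] [[0.817, -0.075, 0.572], [-0.062, -0.997, -0.043], [0.573, 0.0, -0.819]]
```

View pics/w3.png

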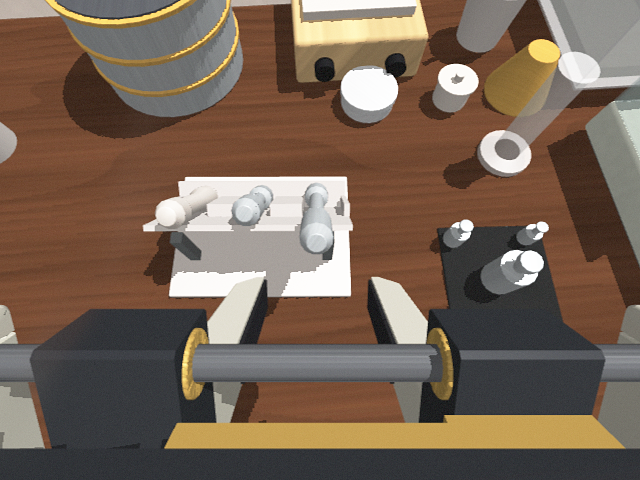

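Wrist view: the weight stands on the mat (~(520,268)); the tamper lies axis-aligned with the gripper, top end ~(316,240), foot ~(316,190). One magnified composite for accuracy.

Run:
```python
import cv2,numpy as np
w=cv2.imread('pics/w3.png')[175:265,290:345];s=cv2.imread('pics/side0.png')[325:375,240:330];t=cv2.imread('pics/top0.png')[260:330,200:245]
c=np.zeros((90,55+90+45,3),np.uint8);c[:90,:55]=w;c[:50,55:145]=s;c[:70,145:]=t
cv2.imwrite('pics/c2.png',cv2.resize(c,None,fx=4,fy=4,interpolation=2))
```

```text
(no output)
```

View pics/c2.png

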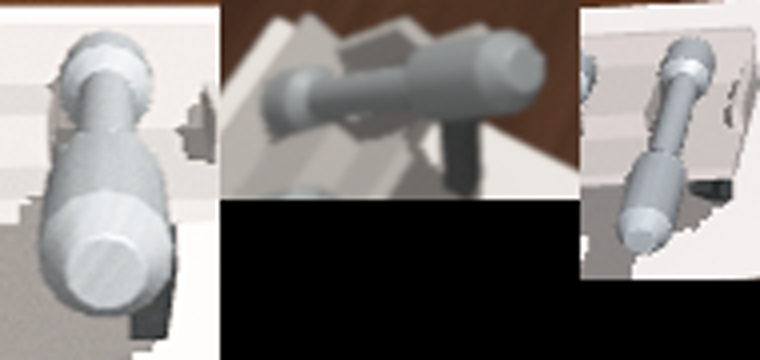

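Run:
```python
from h import *
s=np.load('s3.npy',allow_pickle=True).item();W=cam('wrist',s);T,S=cam('top'),cam('side');R=np.array(s['tcp_rot'])
L=[ray(W,(316.75,242.5)),ray(S,(316.2,341.2)),ray(T,(215,320))]
for k in([0,1,2],[0,1],[0,2],[1,2]):
    p=tri([L[i] for i in k]);print(k,p.round(1),'tool',(R.T@(p-s['ee_pos'])).round(1))
p=tri(L)
# foot neck end (stem start ~28mm): lateral ray
o,d=ray(W,(316.5,193));print((R.T@(o-s['ee_pos'])).round(1),(R.T@d).round(3))
# predicted stem/foot direction in top and side for axis
a=-R[:,2]
for n,c in(('T',T),('S',S),('W',W)):
    for l in(0,11,22,160,170):
        q=c[1]@(p-a*(170-l))+c[2];print(n,l,(c[0]['fx']*q[0]/q[2]+c[0]['cx']).round(1),(c[0]['fy']*q[1]/q[2]+c[0]['cy']).round(1))
```

```text
[0, 1, 2] [467.5 213.8 160.9] tool [-0.8 -1.2 96.4]
[0, 1] [469.  212.4 156.9] tool [ -1.8   0.  100.7]
[0, 2] [466.2 213.  166.2] tool [ 1.2 -0.3 91.3]
[1, 2] [467.4 214.5 161.3] tool [-0.7 -1.9 96. ]
[ 7.370e+01  1.000e-01 -1.671e+02] [-0.134 -0.001  0.991]
T 0 229.0 279.8
T 11 228.2 282.1
T 22 227.4 284.3
T 160 216.3 316.9
T 170 215.3 319.7
S 0 264.7 356.0
S 11 267.5 355.2
S 22 270.3 354.4
S 160 313.0 342.0
S 170 316.7 340.9
W 0 315.8 205.6
W 11 315.7 207.2
W 22 315.7 208.8
W 160 315.2 239.4
W 170 315.1 242.8
```

Run:
```python
from h import *
s=np.load('s3.npy',allow_pickle=True).item();W=cam('wrist',s);T,S=cam('top'),cam('side');R=np.array(s['tcp_rot'])
top=tri([ray(W,(316.75,242.5)),ray(S,(316.2,341.2)),ray(T,(215,320))]);ft=tri([ray(W,(316.5,194.5)),ray(S,(260,350)),ray(T,(226.75,277))])
d=top-ft;print(top,ft,np.linalg.norm(d),'lean',np.degrees(np.arccos(d[2]/np.linalg.norm(d))),np.degrees(np.arctan2(d[1],-d[0])))
for tilt in(38,40):
    Rt=tool(-4.5,tilt);a=-Rt[:,2]
    e=[]
    for c,p,q in((T,(215,320),(226.75,277)),(S,(316.2,341.2),(260,350)),(W,(316.75,242.5),(316.5,194.5))):
        x=c[1]@(top-a*146)+c[2];e.append([(c[0]['fx']*x[0]/x[2]+c[0]['cx']-q[0]).round(1),(c[0]['fy']*x[1]/x[2]+c[0]['cy']-q[1]).round(1)])
    print(tilt,e)
```

```text
[467.53738827 213.75306938 160.94211313] [569.77596466 206.7682168   40.51050756] 158.13059883266186 lean 40.39491406916192 3.9083257614138764
38 [[np.float64(0.2), np.float64(4.7)], [np.float64(7.4), np.float64(1.0)], [np.float64(-0.6), np.float64(8.1)]]
40 [[np.float64(-0.1), np.float64(2.7)], [np.float64(5.2), np.float64(-1.1)], [np.float64(-0.6), np.float64(3.8)]]
```

Run:
```python
from h import *
s=ctrl.read_state();Rt=tool(-4.3,40);a=-Rt[:,2];top=np.array([467.5,213.5,161])
for b in(30,-49):print(move(top+a*b,Rt,s['ee_pos'],s['tcp_rot']))
```

```text
(array([-0.0161, -0.0086,  0.2646]), array([ 0.0006,  0.0279, -0.0008]))
(array([ 0.0116, -0.0092,  0.5794]), array([ 0.0006,  0.0279, -0.0008]))
```

Call:
jog_arm(targets=[{"ax": 0, "ay": 0.028, "az": 0, "dx": -0.016, "dy": -0.009, "dz": 0.12, "grip": 0.1}, {"ax": 0, "ay": 0.028, "az": 0, "dx": -0.016, "dy": -0.009, "dz": 0.24, "grip": 0.1}, {"ax": 0, "ay": 0.028, "az": 0, "dx": -0.016, "dy": -0.009, "dz": 0.265, "grip": 0.1}, {"ax": 0, "ay": 0.028, "az": 0, "dx": -0.016, "dy": -0.009, "dz": 0.265, "grip": 0.1}, {"ax": 0, "ay": 0.028, "az": 0, "dx": -0.009, "dy": -0.009, "dz": 0.34, "grip": 0.1}, {"ax": 0, "ay": 0.028, "az": 0, "dx": -0.002, "dy": -0.009, "dz": 0.42, "grip": 0.1}, {"ax": 0, "ay": 0.028, "az": 0, "dx": 0.005, "dy": -0.009, "dz": 0.5, "grip": 0.1}, {"ax": 0, "ay": 0.028, "az": 0, "dx": 0.01, "dy": -0.009, "dz": 0.56, "grip": 0.1}, {"ax": 0, "ay": 0.028, "az": 0, "dx": 0.012, "dy": -0.009, "dz": 0.58, "grip": 0.1}, {"ax": 0, "ay": 0.028, "az": 0, "dx": 0.012, "dy": -0.009, "dz": 0.58, "grip": 0.1}])

```text
time: 8.38
ee_pos: [516.7, 198.4, 166.6]
tcp_rot: [[0.806, -0.056, 0.589], [-0.049, -0.998, -0.028], [0.59, -0.006, -0.807]]
wrist_force: [-0.6, -0.3, 0.7]
gripper_width: 0.548
finger_force: 0.0
```

Run:
```python
from h import *
s=ctrl.read_state();print(s['time'],s['ee_pos'],s['wrist_force'])
w=ctrl.grab_frame('wrist')[:,:,::-1][130:400,130:510];t=ctrl.grab_frame('side')[:,:,::-1][250:430,180:400]
c=np.zeros((540,380+380,3),np.uint8);c[:270,:380]=w;t2=cv2.resize(t,(380,311));c[:311,380:]=t2
cv2.imwrite('pics/c3.png',c[:320])
```

```text
8.3833 [516.66009242 198.36402992 166.56892673] [-0.55028217 -0.30993643  0.72756205]
```

View pics/c3.png

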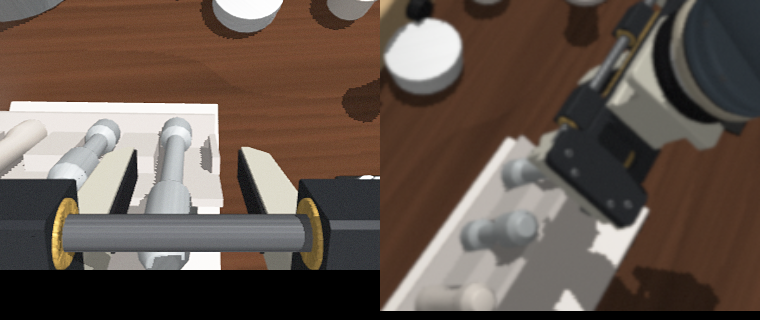

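Run:
```python
from h import *
s=ctrl.read_state();print(np.round(s['joint_positions'],1),np.round(s['joint_velocities'],1),s['ee_pos'])
```

```text
[ 23.8  14.9 120.2 -53.3  19.2 164.2] [ 0.4 -0.9  0.5 -0.2 -0.   0.1] [515.90017946 198.60386294 166.66251445]
```

The wrist image shows the fingers straddling the tamper, but joint 6 ran into its limit (pose falls short). I'll back off and grasp with less tool tilt (20°), which keeps the closing direction the same.

Call:
jog_arm(targets=[{"ax": 0, "ay": -0.05, "az": 0, "dx": 0.1, "dy": 0, "dz": -0.16, "grip": 0.1}, {"ax": 0, "ay": -0.08, "az": 0, "dx": 0.15, "dy": 0, "dz": -0.3, "grip": 0.1}, {"ax": 0, "ay": -0.11, "az": 0, "dx": 0.15, "dy": 0, "dz": -0.4, "grip": 0.1}, {"ax": 0, "ay": -0.11, "az": 0, "dx": 0.15, "dy": 0, "dz": -0.4, "grip": 0.1}, {"ax": 0, "ay": -0.11, "az": 0, "dx": 0.15, "dy": 0, "dz": -0.4, "grip": 0.1}, {"ax": 0, "ay": -0.11, "az": 0, "dx": 0.15, "dy": 0, "dz": -0.4, "grip": 0.1}, {"ax": 0, "ay": -0.11, "az": 0, "dx": 0.15, "dy": 0, "dz": -0.4, "grip": 0.1}])

```text
time: 9.07
ee_pos: [487.5, 199.7, 270.3]
tcp_rot: [[0.957, -0.055, 0.284], [-0.054, -0.998, -0.009], [0.284, -0.007, -0.959]]
wrist_force: [-0.0, -0.5, -0.2]
gripper_width: 0.551
finger_force: 0.0
```

Run:
```python
from h import *
s=ctrl.read_state();print(np.round(s['joint_positions'],1),np.round(s['joint_velocities'],1),s['ee_pos'],Ro.from_matrix(tool(-4.3,20).T@s['tcp_rot']).as_rotvec(True))
Rt=tool(-4.3,20)
for b in(90,0):print(move(np.array([492,211.6,121.7])-b*Rt[:,2],Rt,s['ee_pos'],s['tcp_rot']))
```

```text
[ 20.5   7.6 104.9  -7.8  52.4 117.6] [ 0.5  1.4  3.3 -1.8 -1.9  1.6] [487.46850251 199.70930531 270.2820168 ] [ 0.72102159 -3.4877374  -0.99200888]
(array([-0.176 , -0.0493,  0.2152]), array([-0.004 ,  0.0194,  0.0055]))
(array([-0.1542, -0.0446,  0.5745]), array([-0.004 ,  0.0194,  0.0055]))
```

Call:
jog_arm(targets=[{"ax": -0.004, "ay": 0.0194, "az": 0.0055, "dx": -0.176, "dy": -0.049, "dz": 0.1, "grip": 0.1}, {"ax": -0.004, "ay": 0.0194, "az": 0.0055, "dx": -0.176, "dy": -0.049, "dz": 0.215, "grip": 0.1}, {"ax": -0.004, "ay": 0.0194, "az": 0.0055, "dx": -0.176, "dy": -0.049, "dz": 0.215, "grip": 0.1}, {"ax": -0.004, "ay": 0.0194, "az": 0.0055, "dx": -0.176, "dy": -0.049, "dz": 0.215, "grip": 0.1}, {"ax": -0.004, "ay": 0.0194, "az": 0.0055, "dx": -0.176, "dy": -0.049, "dz": 0.215, "grip": 0.1}])

```text
time: 9.48
ee_pos: [461.7, 213.8, 206.4]
tcp_rot: [[0.938, -0.074, 0.339], [-0.069, -0.997, -0.026], [0.34, 0.001, -0.94]]
wrist_force: [0.2, -0.5, 0.4]
gripper_width: 0.551
finger_force: 0.0
```

Run:
```python
from h import *
s=ctrl.read_state();print(np.round(s['joint_positions'],1),np.round(s['joint_velocities'],1),s['ee_pos'],Ro.from_matrix(tool(-4.3,20).T@s['tcp_rot']).as_rotvec(True))
Rt=tool(-4.3,20)
for b in(90,0):print(move(np.array([492,211.6,121.7])-b*Rt[:,2],Rt,s['ee_pos'],s['tcp_rot']))
im=ctrl.grab_frame('wrist')[:,:,::-1];cv2.imwrite('pics/w5.png',im[130:380,130:530]);np.save('s5.npy',s,allow_pickle=True)
```

```text
[ 24.8   9.5 113.3 -14.8  40.5 128.9] [-0.5 -0.7 -1.2  0.1 -0.   0.1] [461.73847995 213.81784986 206.43739336] [-0.0202011  -0.10039604 -0.05955719]
(array([-0.0019, -0.0002,  0.    ]), array([0.0001, 0.0006, 0.0003]))
(array([-0.0012, -0.0004,  0.36  ]), array([0.0001, 0.0006, 0.0003]))
```

View pics/w5.png

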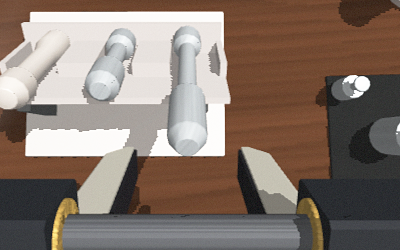

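Wrist crop: tamper centred between the fingers; top face at full-image (316,272), foot ring ~(316,170).

Run:
```python
from h import *
A=cam('wrist',np.load('s3.npy',allow_pickle=True).item());s=np.load('s5.npy',allow_pickle=True).item();B=cam('wrist',s);T,S=cam('top'),cam('side')
R=np.array(s['tcp_rot'])
top=tri([ray(A,(316.75,242.5)),ray(B,(316,272)),ray(S,(316.2,341.2)),ray(T,(215,320))]);ft=tri([ray(A,(316.5,194.5)),ray(B,(316,170)),ray(S,(260,350)),ray(T,(226.75,277))])
d=top-ft;print(tri([ray(A,(316.75,242.5)),ray(B,(316,272))]),top,ft,np.linalg.norm(d),np.degrees(np.arccos(d[2]/np.linalg.norm(d))))
print('top in tool',R.T@(top-s['ee_pos']),'dir in tool',R.T@d/np.linalg.norm(d))
```

```text
[471.27716772 212.87728969 150.00192007] [468.83811067 213.54822234 158.61857507] [570.52286702 206.58224588  39.96611722] 156.4184140501791 40.66275084943639
top in tool [-9.60001626 -0.29017704 47.38008362] dir in tool [-0.35449654  0.00429556 -0.93504746]
```

Call:
jog_arm(targets=[{"ax": 0, "ay": 0, "az": 0, "dx": 0, "dy": 0, "dz": 0.1, "grip": 0.1}, {"ax": 0, "ay": 0, "az": 0, "dx": 0, "dy": 0, "dz": 0.2, "grip": 0.1}, {"ax": 0, "ay": 0, "az": 0, "dx": 0, "dy": 0, "dz": 0.29, "grip": 0.1}, {"ax": 0, "ay": 0, "az": 0, "dx": 0, "dy": 0, "dz": 0.35, "grip": 0.1}, {"ax": 0, "ay": 0, "az": 0, "dx": 0, "dy": 0, "dz": 0.376, "grip": 0.1}, {"ax": 0, "ay": 0, "az": 0, "dx": 0, "dy": 0, "dz": 0.376, "grip": 0.1}, {"ax": 0, "ay": 0, "az": 0, "dx": 0, "dy": 0, "dz": 0.376, "grip": -0.8}, {"ax": 0, "ay": 0, "az": 0, "dx": 0, "dy": 0, "dz": 0.376, "grip": -0.8}, {"ax": 0, "ay": 0, "az": 0, "dx": 0, "dy": 0, "dz": 0.376, "grip": -0.8}, {"ax": 0, "ay": 0, "az": 0, "dx": 0, "dy": 0, "dz": 0.376, "grip": -0.8}], squeeze=55)

```text
time: 10.37
ee_pos: [493.2, 211.5, 117.9]
tcp_rot: [[0.938, -0.074, 0.34], [-0.07, -0.997, -0.025], [0.341, 0.0, -0.94]]
wrist_force: [-0.5, 0.6, 0.8]
gripper_width: 0.315
finger_force: 0.0
```

Call:
jog_arm(targets=[{"ax": 0, "ay": 0, "az": 0, "dx": 0, "dy": 0, "dz": 0, "grip": -0.8}, {"ax": 0, "ay": 0, "az": 0, "dx": 0, "dy": 0, "dz": 0, "grip": -0.8}, {"ax": 0, "ay": 0, "az": 0, "dx": 0, "dy": 0, "dz": 0, "grip": -0.8}, {"ax": 0, "ay": 0, "az": 0, "dx": 0, "dy": 0, "dz": 0, "grip": -0.8}])

```text
time: 10.7
ee_pos: [493.2, 211.5, 117.7]
tcp_rot: [[0.938, -0.074, 0.34], [-0.07, -0.997, -0.026], [0.341, 0.0, -0.94]]
wrist_force: [-3.2, -0.2, 6.9]
gripper_width: 0.297
finger_force: 55.0
```

Run:
```python
from h import *
s=ctrl.read_state();R=np.array(s['tcp_rot']);print(np.round(s['joint_positions'],1),s['ee_pos'],Ro.from_matrix(tool(-4.3,20).T@R).as_rotvec(True))
print('axis',R.T@tool(-4.0,40.5)@[0,0,-1])
```

```text
[ 22.9  20.4 114.3 -18.8  28.8 132.3] [493.15958515 211.50045274 117.68909016] [ 0.00065671 -0.09055071 -0.05467047]
axis [-0.35168198  0.00305489 -0.93611455]
```

Call:
jog_arm(targets=[{"ax": 0, "ay": 0, "az": 0, "dx": -0.003, "dy": 0, "dz": -0.03, "grip": -0.8}, {"ax": 0, "ay": 0, "az": 0, "dx": -0.006, "dy": 0, "dz": -0.07, "grip": -0.8}, {"ax": 0, "ay": 0, "az": 0, "dx": -0.01, "dy": 0, "dz": -0.12, "grip": -0.8}, {"ax": 0, "ay": 0, "az": 0, "dx": -0.015, "dy": 0, "dz": -0.18, "grip": -0.8}, {"ax": 0, "ay": 0, "az": 0, "dx": -0.021, "dy": 0, "dz": -0.25, "grip": -0.8}, {"ax": 0, "ay": 0, "az": 0, "dx": -0.028, "dy": 0, "dz": -0.33, "grip": -0.8}, {"ax": 0, "ay": 0, "az": 0, "dx": -0.035, "dy": 0, "dz": -0.41, "grip": -0.8}, {"ax": 0, "ay": 0, "az": 0, "dx": -0.044, "dy": 0, "dz": -0.48, "grip": -0.8}, {"ax": 0, "ay": 0, "az": 0, "dx": -0.044, "dy": 0, "dz": -0.52, "grip": -0.8}, {"ax": 0, "ay": 0, "az": 0, "dx": -0.044, "dy": 0, "dz": -0.52, "grip": -0.8}])

```text
time: 11.53
ee_pos: [438.5, 215.8, 237.7]
tcp_rot: [[0.937, -0.074, 0.341], [-0.07, -0.997, -0.024], [0.342, -0.001, -0.94]]
wrist_force: [0.3, 0.4, -2.7]
gripper_width: 0.294
finger_force: 55.0
```

Run:
```python
from h import *
s=ctrl.read_state();R=np.array(s['tcp_rot']);print(s['time'],np.round(s['joint_positions'],1),s['ee_pos'],s['wrist_force'],s['gripper_width'])
np.save('s6.npy',s,allow_pickle=True)
for n in('wrist','side','top'):cv2.imwrite(f'pics/{n}6.png',ctrl.grab_frame(n)[:,:,::-1])
# upright with tool tilt -20.5, over a point well clear
Rt=tool(0,-20.5)
G=np.array([480,0,330])
print(move(G+19*Rt[:,2],Rt,s['ee_pos'],R))
```

```text
11.5333 [ 26.4   5.  113.7 -14.2  44.8 129.3] [438.45314625 215.82773643 237.65020366] [ 0.31103751  0.41283166 -2.74157832] 0.29362275952145755
(array([ 0.2928,  0.8504, -0.2116]), array([-0.0004, -0.2248, -0.024 ]))
```

Call:
jog_arm(targets=[{"ax": 0, "ay": -0.03, "az": -0.003, "dx": 0.03, "dy": 0.08, "dz": -0.08, "grip": -0.8}, {"ax": 0, "ay": -0.06, "az": -0.006, "dx": 0.07, "dy": 0.18, "dz": -0.14, "grip": -0.8}, {"ax": 0, "ay": -0.09, "az": -0.01, "dx": 0.11, "dy": 0.3, "dz": -0.17, "grip": -0.8}, {"ax": 0, "ay": -0.12, "az": -0.013, "dx": 0.15, "dy": 0.42, "dz": -0.19, "grip": -0.8}, {"ax": 0, "ay": -0.15, "az": -0.016, "dx": 0.19, "dy": 0.54, "dz": -0.2, "grip": -0.8}, {"ax": 0, "ay": -0.18, "az": -0.019, "dx": 0.23, "dy": 0.66, "dz": -0.21, "grip": -0.8}, {"ax": 0, "ay": -0.21, "az": -0.022, "dx": 0.27, "dy": 0.78, "dz": -0.212, "grip": -0.8}, {"ax": 0, "ay": -0.225, "az": -0.024, "dx": 0.293, "dy": 0.85, "dz": -0.212, "grip": -0.8}, {"ax": 0, "ay": -0.225, "az": -0.024, "dx": 0.293, "dy": 0.85, "dz": -0.212, "grip": -0.8}, {"ax": 0, "ay": -0.225, "az": -0.024, "dx": 0.293, "dy": 0.85, "dz": -0.212, "grip": -0.8}])

```text
time: 12.52
ee_pos: [474.1, -1.1, 308.6]
tcp_rot: [[0.935, -0.003, -0.355], [-0.003, -1.0, 0.001], [-0.355, 0.0, -0.935]]
wrist_force: [-0.0, 1.2, -3.7]
gripper_width: 0.299
finger_force: 55.0
```

Run:
```python
from h import *
s=ctrl.read_state();R=np.array(s['tcp_rot']);print(s['time'],np.round(s['joint_positions'],1),s['ee_pos'],s['gripper_width'],Ro.from_matrix(tool(0,-20.5).T@R).as_rotvec(True))
np.save('s7.npy',s,allow_pickle=True)
for n in('wrist','side','top'):cv2.imwrite(f'pics/{n}7.png',ctrl.grab_frame(n)[:,:,::-1])
Rt=tool(0,-20.5)
for G in([530,-140,330],[580,-280,330]):print(move(np.array(G)+19*Rt[:,2],Rt,s['ee_pos'],R))
# detect tamper in side view: predicted top/foot pixels for upright tamper, and silhouettes by gray mask
G=s['ee_pos']-19*R[:,2]
for n in('side','top'):
    c=cam(n);print(n,[[float(round(v,1)) for v in ((c[0]['fx']*q[0]/q[2]+c[0]['cx']),(c[0]['fy']*q[1]/q[2]+c[0]['cy']))] for q in(c[1]@(G+[0,0,h])+c[2] for h in(-142,-120,-114,-37))])
```

```text
12.5167 [-4.8 18.9 85.9 -1.7 95.9 85.5] [474.07085251  -1.14116314 308.62203159] 0.2985687596847694 [ 0.04818684 -0.29233357  0.15122701]
(array([ 0.1806,  0.5549, -0.0838]), array([-0.0003,  0.0016, -0.0008]))
(array([ 0.3691,  1.1143, -0.1553]), array([-0.0003,  0.0016, -0.0008]))
side [[366.8, 218.6], [367.9, 208.9], [368.2, 206.1], [372.5, 167.9]]
top [[325.0, 297.6], [325.1, 296.3], [325.1, 296.0], [325.3, 291.0]]
```

Run:
```python
from h import *
im=cv2.imread('pics/side7.png');h=cv2.cvtColor(im,cv2.COLOR_BGR2HSV)
m=(h[...,1]<45)&(h[...,2]>75)
for r in range(160,238,3):
    c=[k for k in range(335,410) if m[r,k]]
    seg=[g for g in np.split(np.array(c),np.where(np.diff(c)>1)[0]+1)] if c else []
    print(r,[(int(g[0]),int(g[-1])) for g in seg if len(g)>4])
```

```text
160 [(335, 409)]
163 [(335, 409)]
166 [(335, 409)]
169 [(335, 409)]
172 [(335, 409)]
175 [(335, 409)]
178 [(335, 409)]
181 [(335, 409)]
184 [(335, 409)]
187 [(335, 409)]
190 [(335, 409)]
193 [(335, 409)]
196 [(335, 409)]
199 [(335, 409)]
202 [(336, 409)]
205 [(345, 409)]
208 [(354, 409)]
211 [(359, 409)]
214 [(359, 409)]
217 [(359, 375), (382, 409)]
220 [(359, 374), (391, 409)]
223 [(362, 372), (401, 409)]
226 []
229 []
232 []
235 []
```

The foot's column (359–375, centre 367) matches a vertical axis through the grasp to under 1°. Moving over the pan.

Call:
jog_arm(targets=[{"ax": 0, "ay": 0.0016, "az": -0.0008, "dx": 0.03, "dy": 0.08, "dz": -0.012, "grip": -0.8}, {"ax": 0, "ay": 0.0016, "az": -0.0008, "dx": 0.07, "dy": 0.2, "dz": -0.03, "grip": -0.8}, {"ax": 0, "ay": 0.0016, "az": -0.0008, "dx": 0.11, "dy": 0.32, "dz": -0.048, "grip": -0.8}, {"ax": 0, "ay": 0.0016, "az": -0.0008, "dx": 0.15, "dy": 0.44, "dz": -0.066, "grip": -0.8}, {"ax": 0, "ay": 0.0016, "az": -0.0008, "dx": 0.181, "dy": 0.555, "dz": -0.084, "grip": -0.8}, {"ax": 0, "ay": 0.0016, "az": -0.0008, "dx": 0.225, "dy": 0.68, "dz": -0.1, "grip": -0.8}, {"ax": 0, "ay": 0.0016, "az": -0.0008, "dx": 0.265, "dy": 0.8, "dz": -0.115, "grip": -0.8}, {"ax": 0, "ay": 0.0016, "az": -0.0008, "dx": 0.3, "dy": 0.9, "dz": -0.127, "grip": -0.8}, {"ax": 0, "ay": 0.0016, "az": -0.0008, "dx": 0.33, "dy": 0.99, "dz": -0.139, "grip": -0.8}, {"ax": 0, "ay": 0.0016, "az": -0.0008, "dx": 0.33, "dy": 0.99, "dz": -0.139, "grip": -0.8}])

```text
time: 13.5
ee_pos: [563.4, -250.3, 313.1]
tcp_rot: [[0.937, 0.0, -0.348], [0.0, -1.0, -0.001], [-0.348, 0.0, -0.937]]
wrist_force: [0.0, 0.8, -2.9]
gripper_width: 0.297
finger_force: 55.0
```

Run:
```python
from h import *
s=ctrl.read_state();R=np.array(s['tcp_rot']);print(s['time'],np.round(s['joint_positions'],1),s['ee_pos'],Ro.from_matrix(tool(0,-20.5).T@R).as_rotvec(True))
Rt=tool(0,-20.5)
for G in([580,-280,325],[580,-280,222]):print(move(np.array(G)+19*Rt[:,2],Rt,s['ee_pos'],R))
```

```text
13.5 [-24.5  34.2  62.2  -8.5 102.2  65. ] [ 563.40011721 -250.33152331  313.12338526] [-0.02950875  0.13250079 -0.01018595]
(array([0.0455, 0.1187, 0.0084]), array([ 0.0002, -0.0007,  0.0001]))
(array([0.1889, 0.1185, 0.3947]), array([ 0.0002, -0.0007,  0.0001]))
```

Call:
jog_arm(targets=[{"ax": 0, "ay": 0, "az": 0, "dx": 0.02, "dy": 0.05, "dz": 0.004, "grip": -0.8}, {"ax": 0, "ay": 0, "az": 0, "dx": 0.046, "dy": 0.119, "dz": 0.008, "grip": -0.8}, {"ax": 0, "ay": 0, "az": 0, "dx": 0.046, "dy": 0.119, "dz": 0.008, "grip": -0.8}, {"ax": 0, "ay": 0, "az": 0, "dx": 0.075, "dy": 0.119, "dz": 0.085, "grip": -0.8}, {"ax": 0, "ay": 0, "az": 0, "dx": 0.105, "dy": 0.119, "dz": 0.165, "grip": -0.8}, {"ax": 0, "ay": 0, "az": 0, "dx": 0.133, "dy": 0.119, "dz": 0.24, "grip": -0.8}, {"ax": 0, "ay": 0, "az": 0, "dx": 0.16, "dy": 0.119, "dz": 0.315, "grip": -0.8}, {"ax": 0, "ay": 0, "az": 0, "dx": 0.178, "dy": 0.119, "dz": 0.365, "grip": -0.8}, {"ax": 0, "ay": 0, "az": 0, "dx": 0.185, "dy": 0.119, "dz": 0.385, "grip": -0.8}, {"ax": 0, "ay": 0, "az": 0, "dx": 0.185, "dy": 0.119, "dz": 0.385, "grip": -0.8}])

```text
time: 14.33
ee_pos: [572.5, -276.6, 206.8]
tcp_rot: [[0.937, 0.003, -0.35], [0.003, -1.0, 0.0], [-0.35, -0.001, -0.937]]
wrist_force: [0.1, 0.0, -2.5]
gripper_width: 0.292
finger_force: 55.0
```

Call:
jog_arm(targets=[{"ax": 0, "ay": 0, "az": 0, "dx": 0, "dy": 0, "dz": 0, "grip": -0.8}, {"ax": 0, "ay": 0, "az": 0, "dx": 0, "dy": 0, "dz": 0, "grip": -0.8}])

```text
time: 14.5
ee_pos: [573.3, -277.4, 208.9]
tcp_rot: [[0.938, 0.002, -0.347], [0.002, -1.0, -0.001], [-0.347, 0.0, -0.938]]
wrist_force: [0.6, 0.1, -2.8]
gripper_width: 0.292
finger_force: 55.0
```

Run:
```python
from h import *
s=ctrl.read_state();R=np.array(s['tcp_rot']);G=s['ee_pos']-19*R[:,2];print(s['time'],G,s['wrist_force'],Ro.from_matrix(tool(0,-20.5).T@R).as_rotvec(True))
np.save('s8.npy',s,allow_pickle=True)
im=ctrl.grab_frame('side')[:,:,::-1];cv2.imwrite('pics/side8.png',im)
c=cam('side');pr=lambda X:(lambda q:[float(round(c[0]['fx']*q[0]/q[2]+c[0]['cx'],1)),float(round(c[0]['fy']*q[1]/q[2]+c[0]['cy'],1))])(c[1]@np.array(X)+c[2])
print('pan',pr([580,-280,72]),'axis',[pr(G+[0,0,h]) for h in(-142,-120,-80,-37)])
c2=cv2.resize(im[60:200,320:430],None,fx=4,fy=4,interpolation=cv2.INTER_CUBIC);cv2.imwrite('pics/c8.png',c2)
```

```text
14.5 [ 579.87474514 -277.42978807  226.73052464] [ 0.56222559  0.09184623 -2.83043459] [-0.05892473  0.22342398 -0.09965636]
pan [366.6, 153.0] axis [[366.7, 149.0], [367.4, 140.7], [369.0, 124.9], [370.7, 106.7]]
```

View pics/c8.png

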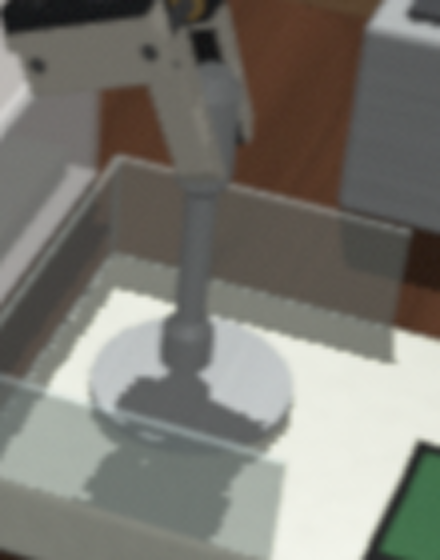

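View shows the tamper hanging upright a little above the pan centre (foot ~(366.5,148)), stem in line with the vertical prediction. Lowering slowly.

Call:
jog_arm(targets=[{"ax": 0, "ay": 0, "az": 0, "dx": 0.005, "dy": 0.008, "dz": 0.014, "grip": -0.8}, {"ax": 0, "ay": 0, "az": 0, "dx": 0.009, "dy": 0.01, "dz": 0.025, "grip": -0.8}, {"ax": 0, "ay": 0, "az": 0, "dx": 0.011, "dy": 0.01, "dz": 0.03, "grip": -0.8}, {"ax": 0, "ay": 0, "az": 0, "dx": 0.0125, "dy": 0.01, "dz": 0.034, "grip": -0.8}, {"ax": 0, "ay": 0, "az": 0, "dx": 0.0125, "dy": 0.01, "dz": 0.034, "grip": -0.8}])

```text
time: 14.97
ee_pos: [572.6, -279.9, 198.1]
tcp_rot: [[0.937, 0.002, -0.349], [0.002, -1.0, 0.0], [-0.349, -0.001, -0.937]]
wrist_force: [-0.5, 0.3, -2.7]
gripper_width: 0.291
finger_force: 55.0
```

Call:
jog_arm(targets=[{"ax": 0, "ay": 0, "az": 0, "dx": 0.0014, "dy": 0, "dz": 0.0037, "grip": -0.8}, {"ax": 0, "ay": 0, "az": 0, "dx": 0.0028, "dy": 0, "dz": 0.0074, "grip": -0.8}, {"ax": 0, "ay": 0, "az": 0, "dx": 0.0028, "dy": 0, "dz": 0.0074, "grip": -0.8}])

```text
time: 15.22
ee_pos: [572.7, -279.8, 196.3]
tcp_rot: [[0.937, 0.002, -0.349], [0.002, -1.0, 0.0], [-0.349, -0.001, -0.937]]
wrist_force: [-0.2, 0.8, -3.0]
gripper_width: 0.294
finger_force: 55.0
```

Call:
jog_arm(targets=[{"ax": 0, "ay": 0, "az": 0, "dx": 0.0014, "dy": 0, "dz": 0.0037, "grip": -0.8}, {"ax": 0, "ay": 0, "az": 0, "dx": 0.0028, "dy": 0, "dz": 0.0074, "grip": -0.8}, {"ax": 0, "ay": 0, "az": 0, "dx": 0.0028, "dy": 0, "dz": 0.0074, "grip": -0.8}])

```text
time: 15.47
ee_pos: [573.0, -280.0, 195.5]
tcp_rot: [[0.938, 0.002, -0.348], [0.002, -1.0, -0.001], [-0.348, -0.0, -0.938]]
wrist_force: [-0.3, 0.6, 4.4]
gripper_width: 0.291
finger_force: 55.0
```

Call:
jog_arm(targets=[{"ax": 0, "ay": 0, "az": 0, "dx": 0.0014, "dy": 0, "dz": 0.0037, "grip": -0.8}, {"ax": 0, "ay": 0, "az": 0, "dx": 0.0014, "dy": 0, "dz": 0.0037, "grip": -0.8}])

```text
time: 15.63
ee_pos: [573.1, -280.0, 195.4]
tcp_rot: [[0.938, 0.002, -0.347], [0.002, -1.0, -0.001], [-0.347, 0.0, -0.938]]
wrist_force: [-0.9, 1.1, 11.2]
gripper_width: 0.296
finger_force: 55.0
```

Call:
jog_arm(targets=[{"ax": 0, "ay": 0, "az": 0, "dx": -0.0016, "dy": 0, "dz": -0.0044, "grip": -0.8}, {"ax": 0, "ay": 0, "az": 0, "dx": -0.0016, "dy": 0, "dz": -0.0044, "grip": -0.8}, {"ax": 0, "ay": 0, "az": 0, "dx": -0.0016, "dy": 0, "dz": -0.0044, "grip": -0.8}], squeeze=4)

```text
time: 15.88
ee_pos: [572.9, -280.0, 195.2]
tcp_rot: [[0.938, 0.002, -0.348], [0.002, -1.0, -0.0], [-0.348, -0.0, -0.938]]
wrist_force: [-0.3, 0.5, 6.8]
gripper_width: 0.298
finger_force: 4.0
```

Call:
jog_arm(targets=[{"ax": 0, "ay": 0, "az": 0, "dx": 0, "dy": 0, "dz": 0, "grip": -0.35}, {"ax": 0, "ay": 0, "az": 0, "dx": 0, "dy": 0, "dz": 0, "grip": -0.3}, {"ax": 0, "ay": 0, "az": 0, "dx": 0, "dy": 0, "dz": 0, "grip": -0.2}, {"ax": 0, "ay": 0, "az": 0, "dx": 0, "dy": 0, "dz": 0, "grip": 0.0}, {"ax": 0, "ay": 0, "az": 0, "dx": 0, "dy": 0, "dz": 0, "grip": 0.2}, {"ax": 0, "ay": 0, "az": 0, "dx": 0, "dy": 0, "dz": 0, "grip": 0.2}])

```text
time: 16.38
ee_pos: [572.7, -279.9, 194.6]
tcp_rot: [[0.937, 0.002, -0.349], [0.002, -1.0, -0.0], [-0.349, -0.001, -0.937]]
wrist_force: [0.4, -0.6, 0.6]
gripper_width: 0.565
finger_force: 0.0
```

Run:
```python
from h import *
s=ctrl.read_state();print(s['time'],s['wrist_force'],s['ee_pos'])
im=ctrl.grab_frame('side')[:,:,::-1];cv2.imwrite('pics/side9.png',im)
b=cv2.imread('pics/side8.png');g=lambda i,r:i[r,345:395].mean(1).astype(int)
h=[cv2.cvtColor(x,cv2.COLOR_BGR2GRAY).astype(float) for x in(b,im)]
for r in(118,125,132):
    for x in h:print(r,x[r,355:385].astype(int).tolist())
```

```text
16.3833 [ 0.4115942  -0.62336872  0.57372941] [ 572.73578497 -279.9347961   194.56021974]
118 [87, 87, 87, 87, 87, 85, 86, 88, 86, 85, 83, 86, 89, 92, 93, 94, 92, 88, 85, 85, 85, 84, 83, 84, 84, 84, 84, 83, 84, 85]
118 [86, 87, 87, 86, 87, 87, 87, 86, 88, 86, 86, 83, 86, 89, 92, 93, 92, 91, 87, 84, 83, 85, 84, 83, 83, 83, 85, 85, 84, 85]
125 [120, 118, 108, 105, 103, 98, 91, 87, 87, 84, 84, 86, 91, 93, 94, 92, 89, 86, 81, 81, 84, 83, 84, 86, 86, 85, 85, 85, 85, 86]
125 [120, 119, 109, 104, 102, 97, 91, 88, 86, 84, 83, 84, 88, 91, 93, 93, 92, 88, 84, 83, 83, 85, 86, 85, 84, 86, 85, 85, 85, 85]
132 [130, 131, 129, 128, 128, 127, 127, 125, 115, 99, 89, 91, 93, 94, 93, 93, 102, 118, 125, 126, 125, 126, 127, 126, 122, 125, 128, 120, 107, 103]
132 [130, 129, 130, 128, 127, 128, 127, 126, 124, 113, 95, 89, 92, 93, 94, 93, 94, 107, 120, 126, 126, 125, 126, 125, 122, 125, 129, 120, 108, 103]
```

Call:
jog_arm(targets=[{"ax": 0, "ay": 0, "az": 0, "dx": 0, "dy": 0, "dz": -0.03, "grip": 0.2}, {"ax": 0, "ay": 0, "az": 0, "dx": 0, "dy": 0, "dz": -0.08, "grip": 0.2}, {"ax": 0, "ay": 0, "az": 0, "dx": 0, "dy": 0, "dz": -0.15, "grip": 0.2}, {"ax": 0, "ay": 0, "az": 0, "dx": 0, "dy": 0, "dz": -0.22, "grip": 0.2}, {"ax": 0, "ay": 0, "az": 0, "dx": 0, "dy": 0, "dz": -0.3, "grip": 0.2}, {"ax": 0, "ay": 0, "az": 0, "dx": 0, "dy": 0, "dz": -0.38, "grip": 0.2}, {"ax": 0, "ay": 0, "az": 0, "dx": 0, "dy": 0, "dz": -0.45, "grip": 0.2}, {"ax": 0, "ay": 0, "az": 0, "dx": 0, "dy": 0, "dz": -0.48, "grip": 0.2}, {"ax": 0, "ay": 0, "az": 0, "dx": 0, "dy": 0, "dz": -0.48, "grip": -1}, {"ax": 0, "ay": 0, "az": 0, "dx": 0, "dy": 0, "dz": -0.48, "grip": -1}])

```text
time: 17.27
ee_pos: [614.5, -279.9, 306.6]
tcp_rot: [[0.937, 0.002, -0.349], [0.002, -1.0, 0.0], [-0.349, -0.001, -0.937]]
wrist_force: [0.0, -0.7, 0.0]
gripper_width: 0.502
finger_force: 0.0
```

```bash
cat > chk.py <<'E'
from h import *
def edges(n):
    im=ctrl.grab_frame('side');cv2.imwrite(f'pics/{n}.png',im[:,:,::-1]);g=cv2.cvtColor(im,cv2.COLOR_RGB2GRAY).astype(float)
    r=[]
    for y in(129,132,135):
        w=np.clip(115-g[y,358:382],0,None);r.append(round(float((w*np.arange(358,382)).sum()/w.sum()),2))
    return r
E
python3 - <<'E'
from chk import *
s=ctrl.read_state();print(s['time'],s['ee_pos'],np.round(s['joint_positions'],1),edges('sideA'))
R=s['tcp_rot'];print(R)
D=np.diag([1,-1,-1.])
pan=np.array([580,-280,0])
# key with yaw 0; compare pixel estimates
key=pan+[-148,-70,0];print('key',key)
T,S=cam('top'),cam('side');print(plane(T,(488.5,307),70),tri([ray(T,(488.5,307)),ray(S,(444,154))]))
for P in([520,-310,330],[key[0],key[1],200]):print(move(P,D,s['ee_pos'],R))
# white key-cap blob in the first views
for n,(x0,x1,y0,y1) in(('top0',(470,508,292,326)),('side0',(428,462,140,170))):
    print(n);g=cv2.cvtColor(cv2.imread(f'pics/{n}.png'),cv2.COLOR_BGR2GRAY)[y0:y1:2,x0:x1:2]
    for r in g:print(' '.join('%3d'%v for v in r))
E
```

```text
17.2667 [ 614.48658704 -279.88549648  306.62345275] [-25.   42.1  49.6  -8.8 106.7  63.7] [373.55, 368.15, 368.16]
[[ 9.37241716e-01  1.89063720e-03 -3.48675194e-01]
 [ 2.02074164e-03 -9.99997958e-01  9.43580086e-06]
 [-3.48674465e-01 -7.13426112e-04 -9.37243623e-01]]
key [ 432 -350    0]
[ 429.13105801 -346.70564438   70.        ] [ 428.81392188 -346.06878098   71.8534652 ]
(array([-0.3871,  0.1197,  0.0441]), array([-1.000e-04,  1.134e-01,  6.000e-04]))
(array([-0.536 ,  0.2794,  0.6542]), array([-1.000e-04,  1.134e-01,  6.000e-04]))
top0
253 253 253 253 253 253 253 253 253 253 253 253 252 253 250  82  70  68  71
253 253 253 252 253 253 253 253 253 253 253 253 253 252 252 106  73  70  68
253 253 253 252 253 253 253 253 253 253 253 253 253 253 253 133  69  68  67
253 253 252 252 253 252 253 253 198 207 243 253 252 253 253 222  65  63  63
253 253 252 253 253 252  80 180 180 181 181 186 223 252 253 248  63  64  64
253 253 253 253 168  50 180 179 159 191 238 230 182 223 253 250  74  62  63
253 252 253 253 166  81 176  89 233 249 250 250 249 183 252 252 100  62  64
253 253 253 252  75 1
[... 1064 characters left out ...]
  59  61  56  54  55
221 221 221 214 159 137 202 211 210 209 199 136  80  65  56  54  57
223 223 221 171 119 115 177 211 215 211 203 158 155 183 135 105  59
224 224 220 133 118 102 106 142 166 167 149 114 133 210 221 200 107
224 223 218 109 104 115  94  99 105 104  96 109 125 207 220 191 104
223 223 217 109  61  93 108  87  86  83  93 108 119 211 213 167  80
223 222 220 140  62  56  68  78  84  83  77  66 151 219 197 131  64
224 224 224 215 137  79  58  56  57  58  61  86 178 217 176  99  58
226 225 224 224 217 182 114 103  99 101 112 150 212 206 148  76  58
225 225 226 224 224 220 207 208 207 207 208 220 219 187 116  67  58
224 224 225 226 224 223 224 223 223 223 224 225 213 161  93  62  60
```

Call:
jog_arm(targets=[{"ax": 0, "ay": 0.02, "az": 0, "dx": -0.03, "dy": 0.02, "dz": -0.07, "grip": -1}, {"ax": 0, "ay": 0.04, "az": 0, "dx": -0.1, "dy": 0.05, "dz": -0.06, "grip": -1}, {"ax": 0, "ay": 0.06, "az": 0, "dx": -0.17, "dy": 0.08, "dz": -0.04, "grip": -1}, {"ax": 0, "ay": 0.08, "az": 0, "dx": -0.25, "dy": 0.1, "dz": -0.01, "grip": -1}, {"ax": 0, "ay": 0.1, "az": 0, "dx": -0.33, "dy": 0.12, "dz": 0.03, "grip": -1}, {"ax": 0, "ay": 0.1134, "az": 0.0006, "dx": -0.387, "dy": 0.12, "dz": 0.044, "grip": -1}, {"ax": 0, "ay": 0.1134, "az": 0.0006, "dx": -0.45, "dy": 0.18, "dz": 0.2, "grip": -1}, {"ax": 0, "ay": 0.1134, "az": 0.0006, "dx": -0.5, "dy": 0.25, "dz": 0.35, "grip": -1}, {"ax": 0, "ay": 0.1134, "az": 0.0006, "dx": -0.536, "dy": 0.28, "dz": 0.5, "grip": -1}, {"ax": 0, "ay": 0.1134, "az": 0.0006, "dx": -0.536, "dy": 0.28, "dz": 0.654, "grip": -1}])

```text
time: 18.15
ee_pos: [429.6, -351.1, 199.3]
tcp_rot: [[1.0, -0.002, 0.001], [-0.002, -1.0, -0.001], [0.001, 0.001, -1.0]]
wrist_force: [1.0, -0.1, -0.2]
gripper_width: 0.004
finger_force: 0.0
```

Call:
jog_arm(targets=[{"ax": 0, "ay": 0, "az": 0, "dx": 0, "dy": 0, "dz": 0, "grip": -1}, {"ax": 0, "ay": 0, "az": 0, "dx": 0, "dy": 0, "dz": 0, "grip": -1}, {"ax": 0, "ay": 0, "az": 0, "dx": 0, "dy": 0, "dz": 0, "grip": -1}])

```text
time: 18.4
ee_pos: [433.3, -350.5, 202.2]
tcp_rot: [[1.0, 0.0, 0.002], [0.0, -1.0, -0.001], [0.002, 0.001, -1.0]]
wrist_force: [-0.4, 0.5, 0.1]
gripper_width: 0.005
finger_force: 0.0
```

Run:
```python
from chk import *
s=ctrl.read_state();print(s['time'],s['ee_pos'],s['gripper_width'],s['wrist_force'],edges('sideB'))
im=ctrl.grab_frame('wrist')[:,:,::-1];cv2.imwrite('pics/wB.png',im)
W=cam('wrist',s);q=W[1]@np.array([432,-350,73])+W[2];u,v=[int(q[0]/q[2]*W[0]['fx']+W[0]['cx']),int(q[1]/q[2]*W[0]['fy']+W[0]['cy'])];print(u,v)
D=np.array(s['tcp_rot']);print(move([432,-350,90],np.diag([1,-1,-1.]),s['ee_pos'],D))
g=cv2.cvtColor(im,cv2.COLOR_BGR2GRAY)[max(v-45,0):v+45:4,u-60:u+60:4]
for r in g:print(' '.join('%3d'%x for x in r))
```

```text
18.4 [ 433.28927918 -350.51828229  202.17098998] 0.004871366025894713 [-0.3819958   0.54770101  0.14600385] [373.45, 368.16, 368.2]
316 232
(array([-0.006 , -0.0025,  0.4487]), array([ 0.0003, -0.0006,  0.    ]))
238 237 238 238 235 237 236 239 238 237 236 237 236 237 237 238 238 237 235 236 235 236 235 235 230  63  69  68  67  72
237 238 239 237 236 237 237 240 237 237 236 237 237 237 237 235 238 236 235 233 236 237 236 237 230  69  73  76  67  70
239 240 238 236 237 236 237 239 239 237 236 236 238 237 237 238 236 236 236 234 235 234 235 234 232  70  73  74  70  71
240 240 238 237 236 237 238 238 237 237 236 237 237 237 237 237 237 236 234 235 235 234 235 235 231  61  64  66  62  63
240 238 236 236 238 238 237 236 235 235 235 238 237 235 238 239 238 235 235 237 236 236 234 234 231  58  66  64  66  63
239 236 235 235 237 237 238 237 236 235 235 236 235 237 237 238 238 238 234 237 234 235 234 234 232  60  64  70  67  67
239 236 234 233 237 237 237 239 234 233 235 233 234 240 249 180 247 240 237 237 235 235 233 234 230  66  60  64  63  63
237 236 235 233 236 235 235 236 237 235 238 238
[... 1172 characters left out ...]
 134 137 134 133 133 133 132  70 124 123 119 123 123 205 235 234 236 235 234 197  67  66  67  68  67
135 136 134 134 131 131 134 138 134 134 132 127 233 234 234 223 236 235 234 233 235 236 236 235 182  68  66  65  64  67
123 122 122 123 118 124 122 121 122 121 119 118 204 205 207 205 200 202 204 206 209 204 204 210  57  62  60  66  62  67
 31  37  32  27  38  31  50  60  58  60  64  54  63  59  60  61  61  62  60  59  54  55  58  60  71  69  66  66  66  65
 36  33  31  38  35  31  52  65  60  63  66  59  63  67  60  60  63  59  64  59  64  59  57  61  63  60  63  63  62  58
 39  39  39  35  44  40  51  61  64  62  62  64  60  66  60  67  65  57  59  64  64  60  60  63  65  60  63  60  63  63
```

Tamper's edge positions are unchanged between the two looks (steady). Key cap sits at about (429,-350). Descending on it.

Call:
jog_arm(targets=[{"ax": 0, "ay": 0, "az": 0, "dx": -0.017, "dy": 0, "dz": 0.1, "grip": -1}, {"ax": 0, "ay": 0, "az": 0, "dx": -0.017, "dy": 0, "dz": 0.22, "grip": -1}, {"ax": 0, "ay": 0, "az": 0, "dx": -0.017, "dy": 0, "dz": 0.34, "grip": -1}, {"ax": 0, "ay": 0, "az": 0, "dx": -0.017, "dy": 0, "dz": 0.43, "grip": -1}, {"ax": 0, "ay": 0, "az": 0, "dx": -0.017, "dy": 0, "dz": 0.47, "grip": -1}, {"ax": 0, "ay": 0, "az": 0, "dx": -0.017, "dy": 0, "dz": 0.48, "grip": -1}, {"ax": 0, "ay": 0, "az": 0, "dx": -0.017, "dy": 0, "dz": 0.48, "grip": -1}, {"ax": 0, "ay": 0, "az": 0, "dx": -0.017, "dy": 0, "dz": 0.48, "grip": -1}])

```text
time: 19.17
ee_pos: [428.9, -350.8, 82.2]
tcp_rot: [[1.0, 0.0, 0.002], [0.0, -1.0, -0.002], [0.002, 0.002, -1.0]]
wrist_force: [0.0, 0.1, 0.5]
gripper_width: 0.004
finger_force: 0.0
```

Call:
jog_arm(targets=[{"ax": 0, "ay": 0, "az": 0, "dx": 0, "dy": 0, "dz": 0.008, "grip": -1}, {"ax": 0, "ay": 0, "az": 0, "dx": 0, "dy": 0, "dz": 0.016, "grip": -1}, {"ax": 0, "ay": 0, "az": 0, "dx": 0, "dy": 0, "dz": 0.024, "grip": -1}, {"ax": 0, "ay": 0, "az": 0, "dx": 0, "dy": 0, "dz": 0.024, "grip": -1}])

```text
time: 19.5
ee_pos: [429.0, -351.0, 76.2]
tcp_rot: [[1.0, -0.0, 0.003], [-0.0, -1.0, -0.002], [0.003, 0.002, -1.0]]
wrist_force: [1.3, 0.7, 11.0]
gripper_width: 0.007
finger_force: 5.6
```

Call:
jog_arm(targets=[{"ax": 0, "ay": 0, "az": 0, "dx": 0, "dy": 0, "dz": 0.006, "grip": -1}, {"ax": 0, "ay": 0, "az": 0, "dx": 0, "dy": 0, "dz": 0.006, "grip": -1}, {"ax": 0, "ay": 0, "az": 0, "dx": 0, "dy": 0, "dz": 0.006, "grip": -1}])

```text
time: 19.75
ee_pos: [429.1, -351.1, 75.8]
tcp_rot: [[1.0, -0.0, 0.003], [0.0, -1.0, -0.002], [0.003, 0.002, -1.0]]
wrist_force: [-3.8, 5.3, 27.8]
gripper_width: 0.005
finger_force: 13.6
```

Run:
```python
from h import *
s=ctrl.read_state();print(s['time'],s['ee_pos'],s['wrist_force'])
im=ctrl.grab_frame('side')[:,:,::-1];cv2.imwrite('pics/sideC.png',im)
g=cv2.cvtColor(im,cv2.COLOR_BGR2GRAY)[140:170:2,428:462:2]
for r in g:print(' '.join('%3d'%x for x in r))
```

```text
19.75 [ 429.08450417 -351.08730864   75.82709912] [-3.78907022  5.25158821 27.77681504]
 78  96 101 105 106 107 107 107 106 107 106 107 106 105  83  90 105
 66  66  68  76  87  99 103 105 106 106 107 107 108 103  65  66 102
124  91  67  65  65  68  75 102 104 106 107 107 106 106  92 100 102
221 213 191 141 115  80  78 103 105 104 106 101  97 100  96 107  95
226 225 225 224 217 175 113 105 104 106 105  89  64  69  72  81  74
226 226 227 219 165 123 103 105 105 105 103  80  66  64  58  57  60
227 227 225 177 124 111 103 101 102 103 103  77  86 103  82  72  61
229 229 225 136 111  93 111 113 109 105 106  87 105 119 121 115  79
229 229 223 108  61  66  88 108 114 112 100  74 112 117 120 118  85
229 228 222 112  54  59  62  69  74  72  67  62  82 115 120 115  75
228 228 224 130  65  57  58  59  62  61  60  60 110 149 123 104  67
229 228 198 127 109  79  61  59  60  59  63  88 183 221 162  91  62
231 226 146 122 120 117 109 105  98 104 111 130 204 211 153  79  62
231 208 129 122 121 120 120 121 120 121 120 121 126 155 122  68  60
229 190 124 123 121 120 121 121 119 121 122 122 122 121  95  64  61
```

Call:
jog_arm(targets=[{"ax": 0, "ay": 0, "az": 0, "dx": 0, "dy": 0, "dz": -0.014, "grip": -1}, {"ax": 0, "ay": 0, "az": 0, "dx": 0, "dy": 0, "dz": -0.014, "grip": -1}, {"ax": 0, "ay": 0, "az": 0, "dx": 0, "dy": 0, "dz": -0.014, "grip": -1}])

```text
time: 20.05
ee_pos: [428.5, -350.7, 77.3]
tcp_rot: [[1.0, -0.0, 0.002], [-0.0, -1.0, -0.001], [0.002, 0.001, -1.0]]
wrist_force: [2.1, -1.6, 3.6]
gripper_width: 0.005
finger_force: 1.6
```

Call:
jog_arm(targets=[{"ax": 0, "ay": 0, "az": 0, "dx": 0, "dy": 0, "dz": -0.008, "grip": -1}, {"ax": 0, "ay": 0, "az": 0, "dx": 0, "dy": 0, "dz": -0.008, "grip": -1}, {"ax": 0, "ay": 0, "az": 0, "dx": 0, "dy": 0, "dz": -0.008, "grip": -1}])

```text
time: 20.3
ee_pos: [427.9, -350.2, 78.5]
tcp_rot: [[1.0, -0.0, 0.0], [-0.0, -1.0, 0.0], [0.0, -0.0, -1.0]]
wrist_force: [2.1, -1.6, 3.6]
gripper_width: 0.004
finger_force: 1.3
```

Soft ~3.6 N over the travel, then a hard stop at z≈76 (28 N): the key was fully down. Let it up and retreat.

Call:
jog_arm(targets=[{"ax": 0, "ay": 0, "az": 0, "dx": 0, "dy": 0, "dz": -0.02, "grip": -1}, {"ax": 0, "ay": 0, "az": 0, "dx": 0, "dy": 0, "dz": -0.05, "grip": -1}, {"ax": 0, "ay": 0, "az": 0, "dx": 0, "dy": 0, "dz": -0.15, "grip": -1}, {"ax": 0, "ay": 0, "az": 0, "dx": 0, "dy": 0, "dz": -0.28, "grip": -1}, {"ax": 0, "ay": 0, "az": 0, "dx": -0.05, "dy": 0, "dz": -0.42, "grip": -1}, {"ax": 0, "ay": 0, "az": 0, "dx": -0.15, "dy": 0, "dz": -0.56, "grip": -1}, {"ax": 0, "ay": 0, "az": 0, "dx": -0.25, "dy": 0, "dz": -0.6, "grip": -1}, {"ax": 0, "ay": 0, "az": 0, "dx": -0.3, "dy": 0, "dz": -0.6, "grip": -1}, {"ax": 0, "ay": 0, "az": 0, "dx": -0.3, "dy": 0, "dz": -0.6, "grip": -1}, {"ax": 0, "ay": 0, "az": 0, "dx": -0.3, "dy": 0, "dz": -0.6, "grip": -1}])

```text
time: 21.13
ee_pos: [352.5, -349.9, 227.8]
tcp_rot: [[1.0, -0.001, -0.0], [-0.001, -1.0, 0.001], [-0.0, -0.001, -1.0]]
wrist_force: [-0.3, -0.2, -0.6]
gripper_width: 0.005
finger_force: 0.0
```

Run:
```python
from chk import *
s=ctrl.read_state();print(s['time'],s['ee_pos'],s['wrist_force'],edges('sideD'))
a=cv2.imread('pics/side0.png').astype(int);b=cv2.imread('pics/sideD.png').astype(int)
m=(np.abs(a-b).max(2)>60).astype(np.uint8)
n,l,st,c=cv2.connectedComponentsWithStats(m)
print([x.tolist() for x in st[1:] if x[4]>25])
```

```text
21.1333 [ 352.53612064 -349.88181298  227.79085508] [-0.25374978 -0.17974561 -0.59075417] [373.44, 368.11, 368.27]
[[510, 0, 30, 13, 203], [542, 0, 13, 4, 40], [599, 1, 38, 82, 627], [528, 13, 26, 33, 336], [497, 44, 38, 40, 400], [366, 81, 14, 11, 120], [501, 84, 10, 4, 29], [587, 114, 15, 5, 40], [574, 125, 25, 30, 487], [363, 127, 10, 7, 54], [356, 143, 8, 23, 108], [371, 144, 5, 24, 52], [361, 258, 23, 22, 329], [302, 332, 19, 18, 246], [556, 332, 35, 60, 1361], [251, 342, 49, 20, 463], [289, 401, 22, 31, 387]]
```

```bash
python3 -c "
from workcell import ctrl
print(ctrl.close_job())"
```

```text
the job is handed in; nothing more can be done
None
```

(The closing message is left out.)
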